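Free the drilled batten from the left-hand clamp and balance it on the bending form

TASK

Loosen the clamp on the sloping drilling jig: its screw has a left-hand thread, so turn the wing knob clockwise, just until the engraved mark on the knob lines up with the mark engraved on the plate under it. Only then draw the wooden batten out endways from under the clamp and balance it level, flat side down, across the middle of the top of the curved bending form, pointing the way the curve runs. Leave the knob at its mark, and leave the tape measure, the glue bottle and the offcut where they are.

Things in the scene. Friction and masses are not known exactly. Their poses are not given: they have to be found in the camera images.
- jig: Plywood jig, fixed; origin on the bench under its middle, z up, base 150 (x) by 260 (y) mm. Its bed (130 mm up the slope, 250 mm along y) rises at 30 degrees towards the jig's +x, which points roughly to the robot: the bed's normal leans 30 degrees from vertical towards the jig's -x. A lip 5 mm high, 8 wide, runs along the batten's low edge. A steel arm with the clamp screw is near the +y end.
- seat (a point): The point on the jig where the centre of the batten lies at the start: 18 mm above the bed, on the jig's middle line.
- release_mark (a point): Dark engraved line, 4 mm wide, on the round aluminium plate of the jig's arm, 41 mm from the screw's axis on its low side. The plate is 92 mm across, its top 76 mm above the bed; the screw goes through its middle, square to the bed, 80 mm from the jig's middle towards +y. The arm's post (14 by 34 mm) stands 53 mm up the slope from the screw.
- knob (a joint): Turn of the wing knob (rad), growing clockwise seen from above, which loosens. Starts at 0 to 0.6; marks in line at 1.7; stops at -0.2 (tight) and 2.3. The screw rises 3 mm per rad; its sprung pad (24 mm across) presses the batten with about 15 N at 0, lets go at about 1.0 and is 2 mm clear at 1.7. Takes about 0.3 N m; stays where it is left.
- knob_grip (a point): On the knob's axis at mid-height of its wing, 106 mm above the bed plus the screw's rise; z along the axis, away from the bed. The wing is a black bar 56 mm long, 16 mm wide, 28 mm tall, above an aluminium disc 72 mm across whose top is 20 mm below this point. With the marks in line the bar runs straight up and down the slope.
- knob_mark (a point): Rim end of the dark engraved mark on the knob's disc, 36 mm from the axis and 20 mm below the knob_grip point, under one end of the wing (which has a light line on top, on that half only).
- batten: Plain hardwood batten, 200 mm long (y), 44 wide (x), 36 thick (z), about 0.2 kg, with two drilled holes; origin at its centre. Lies on the jig's bed against the lip, axes along the bed (y as the jig's y, z square to the bed), its +y end under the pad. The way out is along the jig's -y: clear of the pad after 35 mm, of the arm's plate after 70 mm.
- form: Curved bending form of wood, fixed to the bench; origin on the bench under its middle, z up. It is 90 mm wide along its x and 160 mm long along its y; its top is an arch of 120 mm radius made of slats 8 mm wide that lie along x, so that the surface curves along the form's y and is straight along its x.
- crown (a point): Middle of the form's top, the highest line of the arch, 85 mm above the bench; axes as the form's.
- tape: Bystander: black tape measure, 68 by 34 by 60 mm tall; origin under its middle.
- glue: Bystander: white glue bottle, 60 mm across and 150 mm tall; origin under its middle.
- offcut: Bystander: wooden offcut, 90 by 70 by 40 mm tall; origin under its middle.

How it is judged:
On the way, in this order (a step that is already met when the one before it is completed fails the run):
1. the knob is turned clockwise until its mark is in line with the plate's mark (within 0.15 rad, about 9 degrees) (value of joint knob between 1.55 and 1.85 rad and velocity of joint knob below 0.1 rad/s), for 0.2 s.
2. the batten is out of the jig (its centre over 130 mm from its seat) (distance between batten and seat above 0.13 m), for 0.1 s.
At the end, for the whole second after the job is handed in: Knob mark in line with the plate mark (within 0.17 rad); batten still on top of the form, on either flat side, level within 0.14 rad, its length along the curve within 0.2 rad, its centre within 25 mm (form x) and 18 mm (form y) of the crown point (value of joint knob between 1.53 and 1.87 rad and x of batten in the frame of form between -0.025 and 0.025 m and y of batten in the frame of form between -0.018 and 0.018 m and z of batten in the frame of form between 0.097 and 0.108 m and angle between the y axis of batten and the y axis of form, either way round below 0.2 rad and angle between the z axis of batten and the z axis of form, either way round below 0.14 rad and linear speed of batten below 0.02 m/s and angular speed of batten below 0.35 rad/s); the robot touches nothing.
It fails at once if the batten is dragged over 12 mm while the clamp is still well short of its mark (knob below 1.3 rad) (distance of batten from where it was at the start of the episode above 0.012 m and value of joint knob below 1.3 rad).
It fails at once if the tape measure, the glue bottle or the offcut is moved over 25 mm (distance of any of tape, glue, offcut from where it was at the start of the episode above 0.025 m).
It also fails if it takes over 64 s, if anything falls off the work surface, if the arm or the gripper's body presses on something with over 40 N, if the wrist force passes 120 N, or if a joint passes its speed limit or range.

ROBOT

A 6-joint arm with a two-finger parallel gripper is mounted at the origin on the work surface. World frame = base frame: x ahead of the robot, y to its left, z up, the work surface at z = 0. Lengths are in m, angles in rad, forces in N, time in s.
With the tool pointing down it reaches from about 0.425 to 0.95 m from the base axis. Payload 3.5 kg.
Tool frame: the origin (TCP) lies between the finger pads; the fingertips stand 19 mm ahead of it and the grasp point (between the pads) is the TCP; z points along the fingers, x is the direction in which the jaws open and shut, and the axes are right-handed (so a half turn about z gives the same grasp; the last joint's range is limited). The gripper opens to 85 mm and grips with 20 to 120 N. Pads are 22 mm wide; open, the fingers measure 114 mm over their backs; the gripper's body (76 mm by 85 mm) begins 54 mm behind the grasp point. The pads swing forward as they close: fully open they stand 13 mm farther back than shut.
Start: joints at [-1.378, 0.286, 1.577, -0, 1.279, -0.15], TCP at [0.227, -0.636, 0.219] pointing down, gripper open.
Joint ranges: [-2.77, 2.77], [-0.9, 2.22], [0.21, 2.48], [-1.53, 4.67], [0.24, 2.81], [-2.84, 2.84]. Speed limits (rad/s): [2.79, 2.79, 3.14, 3.14, 3.14, 3.14].

INTERFACE

Orientations are given as a unit quaternion [w, x, y, z].
In Python, from rig import env gives the robot as it stands.
- The arm moves only by the tool send_rows, never from a script. Its argument "targets" is a list of rows, each a list of 3 entries, a list of its own where there are three numbers: the shift along the tool's x, y, z in mm, then the turn about the tool's z in degrees, then the finger opening in mm, from 0 to 85.4. A call has 1 to 20 rows; each row is the pose to reach, as a shift and turn from the pose commanded when the call began, along the tool's axes at that moment; what a row does not reach only later rows make up. A row lasts 1/12 s, in which the tool goes at most 41.7 mm and 7.16 degrees, less where a joint would pass 70% of its speed; a pose out of reach is approached as far as the arm can. A call with a gripper value outside its range is refused whole. The fingers move at their own pace and stop on an object; "force" is the grip in N (left out, the last holds). Time passes only in rows, so rows that repeat a pose let the fingers close. It gives the time, the measured TCP pose, the force and the opening at its end, in the units of the state.
- env.get_obs(): the state, without advancing time (a new reading comes with each control period).
- env.get_image(name): name is "scene" or "top" or "wrist"; returns a dict with "pixels" (384x512x3 uint8, red, green, blue), "fx", "fy", "cx", "cy" (pixels), "position" and "attitude" of the camera in the world; the wrist camera has in their place "tool_from_camera" (4x4, takes a point from camera to tool coordinates, whose origin is the TCP and whose axes are the tool frame's). Camera axes: x right, y up, looking along -z (the intrinsics and any distortion apply to the point x, -y, -z); pixel columns grow to the right and rows downward; lengths in m; the calibration is good to about 2 mm. A picture is of the moment at which its call begins: read the wrist's pose just before it. There is no depth.
- env.job_done(): hands the job in, once; it reports no verdict.
Trained networks look in the newest picture that a camera, given by its name, has taken for a name from the list of things; names that differ only in an ending like _2 or _b are one class to them, and where a whole thing is asked for, a point or a joint stands for the part that bears it (a point fixed in the world has none). Each returns a list of dicts, best first, with "score" (0 to 1); they miss things now and then, are a little off and sometimes report something else, mostly with a low value. They report only what shows in the picture. A call takes as long as a camera call.
- env.silhouettes(target, camera): "region" (384x512 bool, what is visible of it) and "extent" ([centre column, centre row, width, height] in pixels, round what is visible of it).
- env.pinpoint(target, camera): "position" ([column, row] in pixels: a listed point, or the origin of a listed thing).
The state is a dict: "time": time; "joint_positions": joint angles; "qd": joint speeds; "effort": joint torques, N m; "position": TCP position; "eef_rot": TCP orientation; "contact_force": force on the tool from outside, world axes, zero at the start; "wrist_torque": the same for the moment, N m; "gripper_width": opening from 0.0 (shut) to 1.0 (fully open).
Only numpy, scipy, OpenCV 4.12 (cv2) and the standard library are available. Lean on these libraries where they do the work, as an engineer would, in place of code of your own. Each camera call takes 0.05 s, during which the arm holds its last target.

## Working session

There is one attempt and no reset: what is moved stays moved. The work goes in short steps, Python scripts to look and compute and a tool call to move; the robot and the scene stay as the last step left them, time stands still between calls to the robot, and variables do not carry over. Pictures are saved under pics/ and viewed, and the job is handed in when it is done.

Besides the shell and the picture viewer there is one more tool, called after ">>>" as name(argument=value, ...), one argument or row to a line, values as JSON. send_rows: Moves the arm, as the interface text tells. Its arguments: {"type":"object","properties":{"targets":{"type":"array","items":{"type":"array"}},"force":{"type":"number"}},"required":["targets"]}

```bash
ls; mkdir -p pics; python3 - <<'E'
from rig import env
import cv2,numpy as np
o=env.get_obs(); print({k:np.round(v,3).tolist() for k,v in o.items()})
for c in ["scene","top","wrist"]:
    im=env.get_image(c); cv2.imwrite(f"pics/{c}0.png",im["pixels"][:,:,::-1])
    print(c,{k:np.round(v,4).tolist() for k,v in im.items() if k!="pixels"})
    for t in ["jig","seat","release_mark","knob","knob_grip","knob_mark","batten","form","crown","tape","glue","offcut"]:
        try:
            p=env.pinpoint(t,c); s=env.silhouettes(t,c)
            print(t,[(np.round(q["position"],1).tolist(),round(float(q["score"]),2)) for q in p[:2]],[(np.round(q["extent"],0).tolist(),round(float(q["score"]),2)) for q in s[:2]])
        except Exception as e: print(t,e)
print(env.get_obs()["time"])
E
```

```text
pics
{'time': 0.0, 'joint_positions': [-1.378, 0.287, 1.578, -0.0, 1.279, -0.15], 'qd': [-0.0, 0.0, 0.0, 0.001, 0.001, -0.001], 'effort': [0.001, -40.598, -29.262, -0.0, 0.006, 0.0], 'position': [0.227, -0.635, 0.218], 'eef_rot': [-0.001, 0.817, -0.576, -0.001], 'contact_force': [-0.717, 0.334, 0.252], 'wrist_torque': [0.034, -0.049, -0.034], 'gripper_width': 1.0}
scene {'fx': 399.8856, 'fy': 399.8856, 'cx': 255.4078, 'cy': 193.2555, 'position': [1.2608, 0.4018, 0.7152], 'attitude': [0.4213, 0.206, 0.4032, 0.7858]}
jig [([364.5, 243.2], 0.58)] [([372.0, 230.0, 124.0, 110.0], 0.73)]
seat [([374.0, 219.1], 0.96)] [([375.0, 233.0, 123.0, 112.0], 0.71)]
release_mark [([330.5, 212.7], 0.62)] [([373.0, 231.0, 127.0, 110.0], 0.78)]
knob it knows: batten, crown, form, glue, jig, knob_grip, knob_mark, offcut, release_mark, seat, tape
knob_grip [([336.7, 189.4], 0.82), ([367.1, 244.1], 0.64)] [([339.0, 198.0, 35.0, 33.0], 0.69), ([374.0, 232.0, 126.0, 111.0], 0.39)]
knob_mark [([354.9, 201.7], 0.79), ([235.7, 279.0], 0.29)] [([338.0, 197.0, 31.0, 26.0], 0.77)]
batten [([369.8, 216.3], 0.72), (
[... 1432 characters left out ...]
([180.5, 148.5], 0.63)] [([178.0, 146.0, 27.0, 28.0], 0.82), ([158.0, 247.0, 106.0, 59.0], 0.67)]
offcut [([237.0, 149.6], 0.84), ([166.3, 247.1], 0.25)] [([238.0, 150.0, 32.0, 34.0], 0.96), ([330.0, 233.0, 70.0, 52.0], 0.47)]
wrist {'fx': 337.5761, 'fy': 337.5761, 'cx': 259.2944, 'cy': 195.2533, 'tool_from_camera': [[1.0, -0.0001, -0.0007, -0.0004], [-0.0003, -0.9532, -0.3024, -0.0768], [-0.0006, 0.3024, -0.9532, -0.1539], [0.0, 0.0, 0.0, 1.0]]}
jig [] []
seat [] []
release_mark [] []
knob it knows: batten, crown, form, glue, jig, knob_grip, knob_mark, offcut, release_mark, seat, tape
knob_grip [] []
knob_mark [] []
batten [] []
form [] []
crown [] []
tape [] []
glue [] []
offcut [] []
3.45
```

```bash
python3 - <<'E'
import cv2
a=cv2.imread("pics/top0.png");b=cv2.imread("pics/scene0.png")
cv2.imwrite("pics/t1.png",cv2.resize(a[110:310,80:400],(800,500),interpolation=cv2.INTER_CUBIC))
cv2.imwrite("pics/s1.png",cv2.resize(b[130:340,150:450],(800,560),interpolation=cv2.INTER_CUBIC))
E
```

```text
(no output)
```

View pics/t1.png

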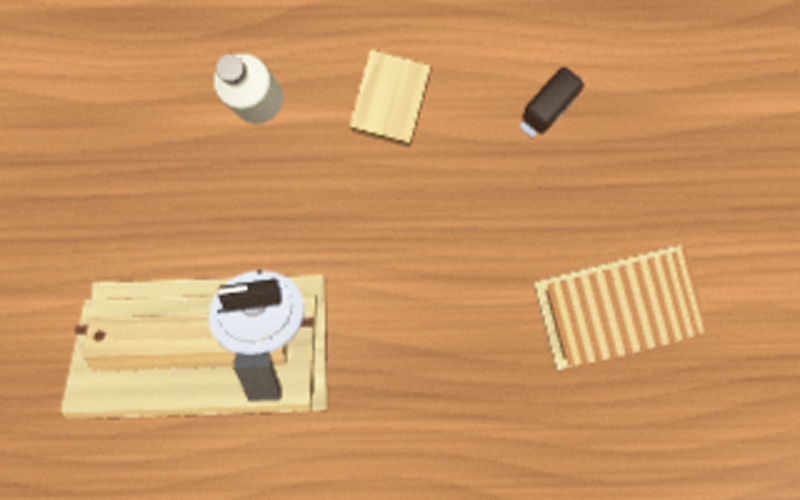

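View pics/s1.png

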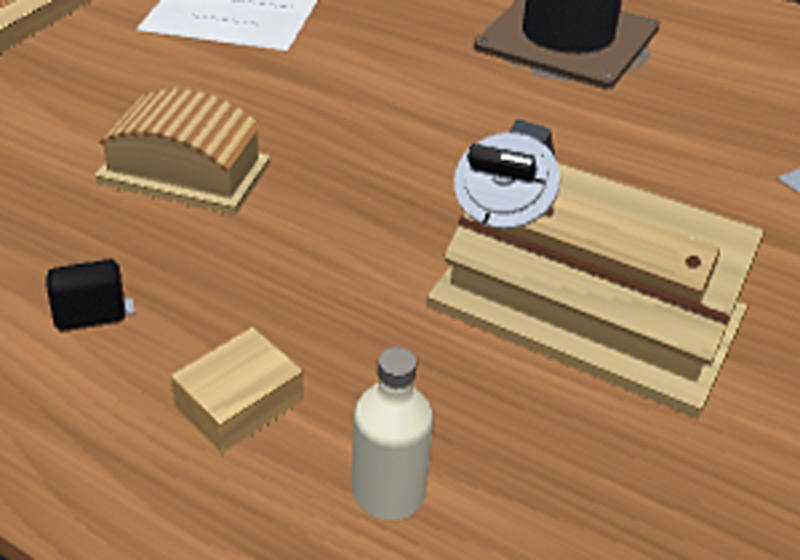

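```bash
cat > h.py <<'E'
import numpy as np,cv2
from scipy.spatial.transform import Rotation as R
from scipy.optimize import least_squares
CAM={"scene":dict(f=399.8856,cx=255.4078,cy=193.2555,p=[1.2608,0.4018,0.7152],q=[0.4213,0.206,0.4032,0.7858]),
"top":dict(f=374.5959,cx=251.2755,cy=194.2706,p=[0.5407,-0.0409,1.0642],q=[-0.6994,-0.0344,0.0301,0.7132])}
def proj(c,P):
    c=CAM[c]; w,x,y,z=c["q"]; M=R.from_quat([x,y,z,w]).as_matrix()
    v=(np.atleast_2d(P)-c["p"])@M
    return np.c_[c["cx"]-c["f"]*v[:,0]/v[:,2], c["cy"]+c["f"]*v[:,1]/v[:,2]]
def ray(c,uv,z):
    c=CAM[c]; w,x,y,zz=c["q"]; M=R.from_quat([x,y,zz,w]).as_matrix()
    d=M@np.array([(uv[0]-c["cx"])/c["f"],-(uv[1]-c["cy"])/c["f"],-1]); p=np.array(c["p"])
    return p+d*(z-p[2])/d[2]
s3,c3=.5,np.sqrt(3)/2
def jigaxes(yaw):
    Z=R.from_euler('z',yaw).as_matrix()
    return Z@[c3,0,s3],Z@[0,1,0],Z@[-s3,0,c3]
def pts(S,yaw,th,du=0):
    u,y,n=jigaxes(yaw); S=np.array(S)
    ax=S+.08*y+du*u; a=1.7-th; G=ax+(.106-.018+.003*th)*n
    d=-u*np.cos(a)-y*np.sin(a)
    return dict(seat=S,knob_grip=G,release_mark=ax+.058*n-.041*u,knob_mark=G-.02*n+.036*d)
def formp(x,y,yaw):
    Z=R.from_euler('z',yaw).as_matrix(); return Z,np.array([x,y,0])
E
cat > fit.py <<'E'
from h import *
obs={"scene":dict(seat=[374,219.1],release_mark=[330.5,212.7],knob_grip=[336.7,189.4],knob_mark=[354.9,201.7]),
"top":dict(seat=[155.3,246.6],release_mark=[185.3,222],knob_grip=[182.2,228.6],knob_mark=[167.6,234.9])}
def res(p):
    P=pts(p[:3],p[3],p[4],p[5]); r=[]
    for c in obs:
        for k,v in obs[c].items(): r+=list(proj(c,P[k])[0]-v)
    return np.array(r+[p[5]*300])
p=least_squares(res,[.4,.23,.08,np.pi,.3,0],loss='soft_l1').x
print(np.round(p,4)); print(np.round(res(p),1)); np.save("jig.npy",p)
# form
print(ray("top",[333.3,233.1],.085),ray("scene",[218.6,172.8],.085))
t=cv2.imread("pics/top0.png");s=cv2.imread("pics/scene0.png")
print(p)
k=5
def draw(im,c,x0,y0,w,h,k,P):
    o=cv2.resize(im[y0:y0+h,x0:x0+w],None,fx=k,fy=k,interpolation=cv2.INTER_CUBIC)
    for poly,col in P:
        q=((proj(c,poly)-[x0,y0]+.5)*k).astype(np.int32); cv2.polylines(o,[q],True,col,1)
    return o
u,y,n=jigaxes(p[3]);S=p[:3];P=pts(S,p[3],p[4],p[5])
polys=[]
for e in(-1,1): polys.append((np.array([S+a*.022*u+b*.1*y+e*.018*n for a,b in((-1,-1),(1,-1),(1,1),(-1,1))]),(0,0,255)))
ax=S+.08*y+p[5]*u+.058*n
t_=np.linspace(0,6.28,40)
polys.append((np.array([ax+.046*(np.cos(a)*u+np.sin(a)*y) for a in t_]),(0,160,0)))
a=1.7-p[4]; d=-u*np.cos(a)-y*np.sin(a); w=np.cross(n,d); G=P["knob_grip"]
polys.append((np.array([G+.014*n+i*.028*d+j*.008*w for i,j in((-1,-1),(1,-1),(1,1),(-1,1))]),(255,0,0)))
polys.append((np.array([G-.02*n+.036*(np.cos(a)*u+np.sin(a)*y) for a in t_]),(255,0,255)))
cv2.imwrite("pics/ft.png",draw(t,"top",95,205,130,85,6,polys))
cv2.imwrite("pics/fs.png",draw(s,"scene",300,165,150,125,5,polys))
E
python3 fit.py
```

```text
[ 4.9860e-01  2.1410e-01  9.4400e-02  3.0938e+00  6.3600e-02 -2.2000e-03]
[-1.2  0.4  0.4 -0.5  0.3  2.5 -2.1 -1.3 -0.2  0.3 -0.1 -0.3 -0.9  1.3
 -0.1 -0.4 -0.7]
[ 0.52491162 -0.24678792  0.085     ] [ 0.5268382  -0.23471838  0.085     ]
[ 4.98570509e-01  2.14053939e-01  9.44478213e-02  3.09384685e+00
  6.36128987e-02 -2.23105080e-03]
```

View pics/ft.png

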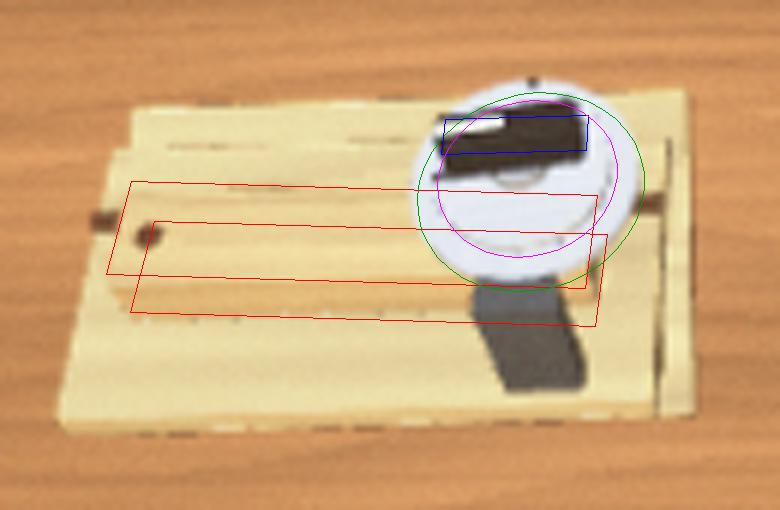

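View pics/fs.png

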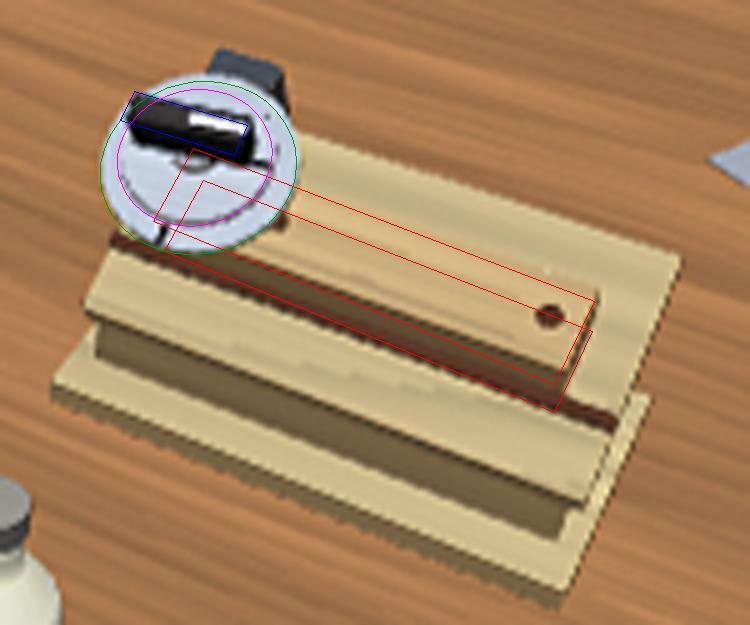

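```bash
cat > fit2.py <<'E'
from h import *
exec(open("fit.py").read().split("def res")[0].split("import *")[1])
T=lambda X,Y:[95+X/6-.5+0,205+Y/6-.5]
Sc=lambda X,Y:[300+X/5-.5,165+Y/5-.5]
H=[("top","bed",(1,-1),T(62,416)),("top","bed",(1,1),T(655,403)),("top","bed",(-1,-1),T(133,109)),
("scene","bed",(1,-1),Sc(681,259)),("scene","bed",(-1,-1),Sc(583,501)),("scene","bed",(-1,1),Sc(87,308)),
("top","bat",(1,-1),T(110,280)),("scene","bat",(1,-1),Sc(597,293)),("scene","bat",(-1,-1),Sc(560,368)),
("top","plate",0,T(527,184)),("scene","plate",0,Sc(198,164)),("top","relr",0,T(533,84)),("scene","relr",0,Sc(160,242)),
("top","kc",0,T(514,137)),("scene","kc",0,Sc(191,125)),("top","wl",0,T(437,122)),("top","wr",0,T(582,108)),("scene","wl",0,Sc(248,129)),("scene","wr",0,Sc(131,103))]
def model(p):
    S=p[:3];u,y,n=jigaxes(p[3]);ax=S+.08*y+p[5]*u
    a=1.7-p[4]; d=-u*np.cos(a)-y*np.sin(a)
    kt=ax+(.106-.018+.003*p[4]+.014)*n
    def g(k,a):
        if k=="bed": return S-.018*n+(p[6]+a[0]*.065)*u+a[1]*.125*y
        if k=="bat": return S+.018*n+a[0]*.022*u+a[1]*.1*y
        if k=="plate": return ax+.058*n
        if k=="relr": return ax+.058*n-.046*u
        if k=="kc": return None
        if k=="wl": return kt+.028*d
        if k=="wr": return kt-.028*d
    return g
def res(p,net=True):
    P=pts(p[:3],p[3],p[4],p[5]); r=[];g=model(p)
    for c in obs:
        for k,v in obs[c].items(): r+=list(.5*(proj(c,P[k])[0]-v))
    for c,k,a,v in H:
        if k=="kc": continue
        r+=list(proj(c,g(k,a))[0]-v)
    return np.array(r+[p[5]*300])
p=least_squares(res,[.5,.21,.09,np.pi,.2,0,0],loss='soft_l1').x
print(np.round(p,4)); r=res(p);print(np.round(r[:16]*2,1)); 
for h,q in zip([h for h in H if h[1]!="kc"],r[16:-1].reshape(-1,2)): print(h[:3],np.round(q,1))
np.save("jig.npy",p)
src=open("fit.py").read(); i=src.index("t=cv2"); 
exec(src[i:].replace("print(p)",""))
E
python3 fit2.py
```

```text
[5.0070e-01 2.1320e-01 9.8700e-02 3.1464e+00 3.2600e-02 1.0000e-03
 2.0000e-04]
[-1.6 -0.6  0.9 -1.3  0.5  1.4 -1.6 -3.2 -0.3 -0.5 -1.5 -1.8 -2.  -0.2
 -1.  -0.7]
('top', 'bed', (1, -1)) [-1.5  0.2]
('top', 'bed', (1, 1)) [-0.5  0. ]
('top', 'bed', (-1, -1)) [-3.2  6.2]
('scene', 'bed', (1, -1)) [-0.2  0. ]
('scene', 'bed', (-1, -1)) [-0.7  1. ]
('scene', 'bed', (-1, 1)) [-2. -0.]
('top', 'bat', (1, -1)) [-0.8  0.5]
('scene', 'bat', (1, -1)) [-0.2 -0.7]
('scene', 'bat', (-1, -1)) [0.1 1.3]
('top', 'plate', 0) [ 0.  -0.5]
('scene', 'plate', 0) [-0.4 -0.6]
('top', 'relr', 0) [ 0.6 -0. ]
('scene', 'relr', 0) [-1.   0.3]
('top', 'wl', 0) [-0.2  1.9]
('top', 'wr', 0) [-0.3  1.6]
('scene', 'wl', 0) [-0.6  0.6]
('scene', 'wr', 0) [-0.9  0.1]
```

View pics/ft.png

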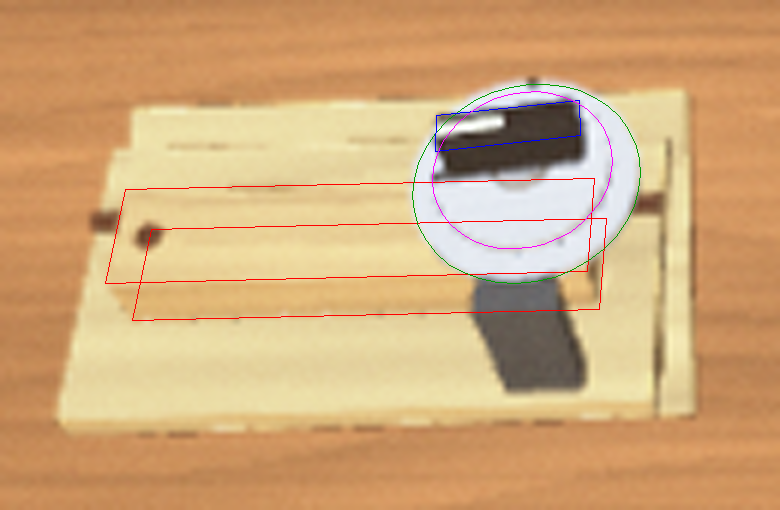

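View pics/fs.png

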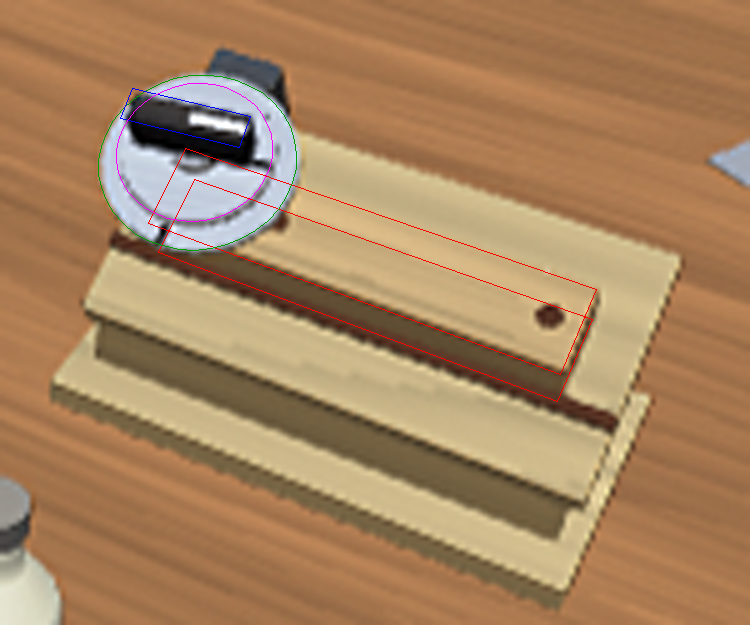

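```bash
cat >> h.py <<'E'
def shift(q,pos,target,ang):
    """q tool quat wxyz; returns tool-axis shift mm & turn deg to make tool x angle 'ang' deg"""
    w,x,y,z=q; M=R.from_quat([x,y,z,w]).as_matrix()
    a=np.degrees(np.arctan2(M[1,0],M[0,0]))
    return np.round(M.T@(np.array(target)-pos)*1000,1).tolist(), round(-(ang-a),1), round(a,1)
E
python3 - <<'E'
from h import *
q=[-0.001,0.817,-0.576,-0.001];p=[.227,-.636,.219]
for t,a in (([.5,-.3,.3],-40),([.545,.133,.3],5)): print(shift(q,p,t,a))
E
```

```text
([-225.0, -370.1, -80.2], np.float64(-30.4), np.float64(-70.4))
([-617.7, -557.9, -79.0], np.float64(-75.4), np.float64(-70.4))
```

>>> send_rows(
  targets=[
    [[-225,-370,-80],-40,45],
    [[-225,-370,-80],-40,45],
    [[-225,-370,-80],-40,45],
    [[-225,-370,-80],-40,45],
    [[-225,-370,-80],-40,45],
    [[-225,-370,-80],-40,45],
    [[-225,-370,-80],-40,45],
    [[-225,-370,-80],-40,45],
    [[-225,-370,-80],-40,45],
    [[-225,-370,-80],-40,45],
    [[-618,-558,-79],-75,45],
    [[-618,-558,-79],-75,45],
    [[-618,-558,-79],-75,45],
    [[-618,-558,-79],-75,45],
    [[-618,-558,-79],-75,45],
    [[-618,-558,-79],-75,45],
    [[-618,-558,-79],-75,45],
    [[-618,-558,-79],-75,45],
    [[-618,-558,-79],-75,45],
    [[-618,-558,-79],-75,45],
  ],
  force=60,
)

```text
time: 5.12
position: [0.5395, 0.0977, 0.2985]
eef_rot: [0.0, 0.999, 0.041, 0.001]
contact_force: [0.8, -0.2, -0.7]
gripper_width: 0.525
```

```bash
python3 - <<'E'
from h import *
from rig import env
o=env.get_obs(); print(o["position"],o["eef_rot"],np.round(o["joint_positions"],3),np.abs(o["qd"]).max())
im=env.get_image("wrist"); a=im["pixels"][:,:,::-1].copy()
p=np.load("jig.npy"); P=pts(p[:3],p[3],p[4],p[5])
w,x,y,z=o["eef_rot"]; M=R.from_quat([x,y,z,w]).as_matrix()
T=np.array(im["tool_from_camera"])
G=P["knob_grip"]
def pw(X):
    t=M.T@(X-o["position"]); c=T[:3,:3].T@(t-T[:3,3]); return im["cx"]-im["fx"]*c[0]/c[2], im["cy"]+im["fy"]*c[1]/c[2]
for k,X in P.items():
    c=pw(X); print(k,np.round(X,4),np.round(c,1)); cv2.circle(a,tuple(int(v) for v in c),3,(0,0,255),1)
u,yy,n=jigaxes(p[3]); a_=1.7-p[4]; d=-u*np.cos(a_)-yy*np.sin(a_); w_=np.cross(n,d)
cv2.polylines(a,[np.array([pw(G+.014*n+i*.028*d+j*.008*w_) for i,j in((-1,-1),(1,-1),(1,1),(-1,1))]).astype(np.int32)],True,(255,0,0),1)
cv2.imwrite("pics/w1.png",cv2.resize(a,(768,576)))
for k in("knob_grip","knob_mark","release_mark"): print(k,[(np.round(q["position"],1),round(q["score"],2)) for q in env.pinpoint(k,"wrist")[:2]])
E
```

```text
[0.53948944 0.09766275 0.29850534] [5.47544118e-05 9.99177568e-01 4.05451517e-02 5.25527563e-04] [-0.006 -0.047  1.798 -0.     1.389 -0.087] 0.9314026059180345
seat [0.5007 0.2132 0.0987] [229.1  43.4]
knob_grip [0.5443 0.1334 0.1755] [269.2 142.1]
release_mark [0.5647 0.1335 0.1289] [289.1 136.2]
knob_mark [0.5311 0.1692 0.1599] [256.7  95. ]
knob_grip [(array([274.1, 140.6]), 0.89)]
knob_mark [(array([255.3,  94.3]), 0.68), (array([410.8, 223.5]), 0.22)]
release_mark [(array([290.1, 133.7]), 0.62)]
```

View pics/w1.png

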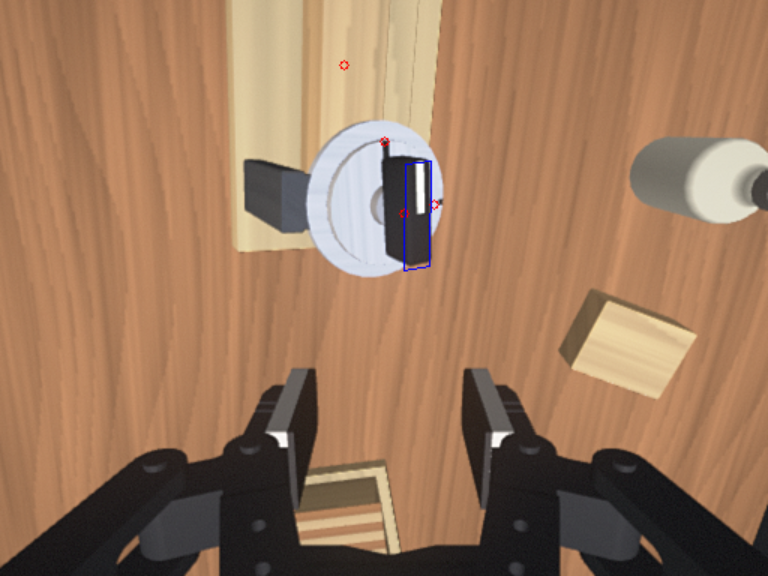

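```bash
cat > now.py <<'E'
from h import *
from rig import env
import sys
o=env.get_obs(); print(round(o["time"],2),np.round(o["position"],4),"qd",np.abs(o["qd"]).max().round(3),"F",np.round(o["contact_force"],1),"M",np.round(o["wrist_torque"],2),"w",round(float(o["gripper_width"])*85.4,1),"j",np.round(o["joint_positions"],2))
for a in sys.argv[1:]:
    x,y,z,t=map(float,a.split(",")); print(a,shift(o["eef_rot"],o["position"],[x,y,z],t))
E
python3 now.py .547,.1334,.1915,4.8
```

```text
5.32 [0.5395 0.0967 0.298 ] qd 0.049 F [ 0.4  0.7 -0.3] M [-0.03  0.03 -0.  ] w 45.0 j [-0.01 -0.05  1.8  -0.    1.39 -0.09]
.547,.1334,.1915,4.8 ([10.6, -36.0, 106.5], np.float64(0.0), np.float64(4.8))
```

>>> send_rows(
  targets=[
    [[10.5,-36,20],0,42],
    [[10.5,-36,50],0,42],
    [[10.5,-36,80],0,42],
    [[10.5,-36,98],0,42],
    [[10.5,-36,106],0,42],
    [[10.5,-36,106],0,42],
    [[10.5,-36,106],0,42],
  ],
  force=40,
)

```text
time: 5.9
position: [0.5477, 0.1312, 0.1928]
eef_rot: [0.0, 0.999, 0.04, 0.0]
contact_force: [0.2, 0.2, -0.4]
gripper_width: 0.491
```

```bash
python3 - <<'E'
from rig import env
import cv2,numpy as np
im=env.get_image("wrist");cv2.imwrite("pics/w2.png",cv2.resize(im["pixels"][:,:,::-1],(768,576)))
E
python3 now.py
```

```text
5.95 [0.5484 0.1314 0.1939] qd 0.014 F [-0.6 -0.3  0.5] M [-0.03  0.04 -0.01] w 41.8 j [ 0.06  0.06  1.88 -0.    1.2  -0.02]
```

View pics/w2.png

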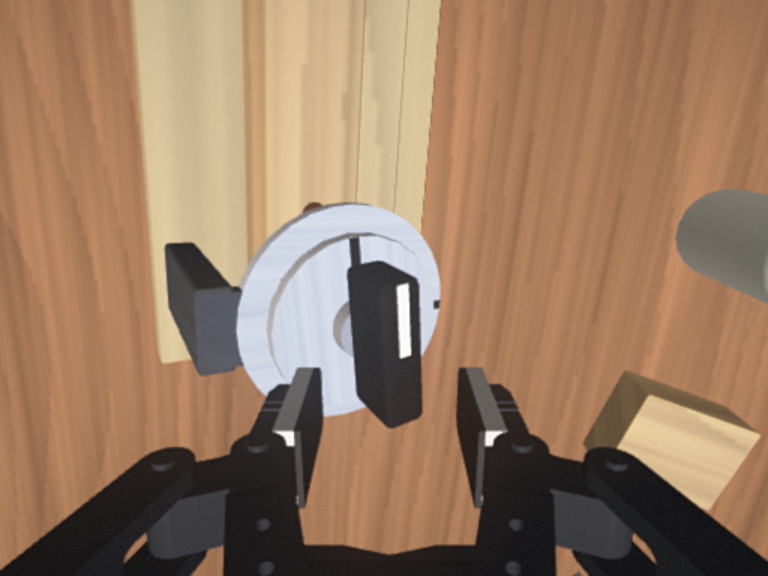

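>>> send_rows(
  targets=[
    [[-1,-1,2],0,30],
    [[-1,-1,2],0,20],
    [[-1,-1,2],0,5],
    [[-1,-1,2],0,5],
    [[-1,-1,2],0,5],
    [[-1,-1,2],0,5],
  ],
  force=40,
)

```text
time: 6.45
position: [0.5462, 0.1333, 0.1903]
eef_rot: [-0.0, 0.999, 0.041, 0.0]
contact_force: [-0.3, -0.2, 0.2]
gripper_width: 0.063
```

```bash
python3 now.py
```

```text
6.45 [0.5462 0.1333 0.1903] qd 0.003 F [-0.3 -0.2  0.2] M [-0.01 -0.01 -0.04] w 5.4 j [ 0.06  0.06  1.88  0.    1.19 -0.02]
```

```bash
python3 - <<'E'
from rig import env
import cv2,numpy as np
im=env.get_image("wrist");a=im["pixels"][:,:,::-1]
b=env.get_image("scene")["pixels"][:,:,::-1]
cv2.imwrite("pics/w3.png",np.hstack([cv2.resize(a[130:330,150:350],(400,400)),cv2.resize(b[100:300,260:460],(400,400),interpolation=cv2.INTER_CUBIC)]))
E
```

```text
(no output)
```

View pics/w3.png

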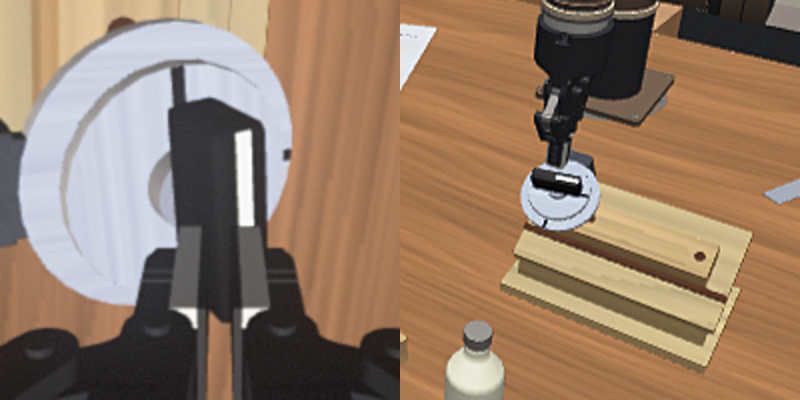

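```bash
cat > wv.py <<'E'
from h import *
TC=np.array([[1.0,-0.0001,-0.0007,-0.0004],[-0.0003,-0.9532,-0.3024,-0.0768],[-0.0006,0.3024,-0.9532,-0.1539],[0,0,0,1]])
def pt(t): # tool coords -> px
    c=(np.atleast_2d(t)-TC[:3,3])@TC[:3,:3]; return np.c_[259.2944-337.5761*c[:,0]/c[:,2],195.2533+337.5761*c[:,1]/c[:,2]]
def pwv(X,pos,q):
    w,x,y,z=q; M=R.from_quat([x,y,z,w]).as_matrix(); return pt((np.atleast_2d(X)-pos)@M)
E
python3 - <<'E'
from wv import *
from rig import env
o=env.get_obs()
for t in ([0,0,0],[0,0,.019],[0,-.011,.019],[0,.011,.019]): print(t,(pt(t)-[150,130])*2)
p=np.load("jig.npy");P=pts(p[:3],p[3],p[4],p[5]);u,y,n=jigaxes(p[3]);a=1.7-p[4];d=-u*np.cos(a)-y*np.sin(a);w=np.cross(n,d);G=P["knob_grip"]
for i in(-1,1):
  for j in (-1,1):
    print(i,j,np.round((pwv(G+.014*n+i*.028*d+j*.008*w,o["position"],o["eef_rot"])-[150,130])*2))
E
```

```text
[0, 0, 0] [[219.71968199 236.46049153]]
[0, 0, 0.019] [[219.56982568 205.62511731]]
[0, -0.011, 0.019] [[219.59955548 168.65169001]]
[0, 0.011, 0.019] [[219.54112947 241.31312582]]
-1 -1 [[264. 316.]]
-1 1 [[214. 334.]]
1 -1 [[268. 124.]]
1 1 [[211. 136.]]
```

```bash
python3 - <<'E'
from wv import *
for y in(-.011,0,.011):
  print(y,[(z,np.round((pt([0,y,z])-[150,130])*2)[0].tolist()) for z in(-.02,-.01,0,.01,.019)])
E
python3 - <<'E'
import cv2
a=cv2.imread("pics/w2.png")
b=cv2.imread("pics/w3.png")
cv2.imwrite("pics/w4.png",cv2.resize(b[200:400,130:330],(800,600)))
E
```

```text
-0.011 [(-0.02, [220.0, 232.0]), (-0.01, [220.0, 213.0]), (0, [220.0, 196.0]), (0.01, [220.0, 181.0]), (0.019, [220.0, 169.0])]
0 [(-0.02, [220.0, 277.0]), (-0.01, [220.0, 255.0]), (0, [220.0, 236.0]), (0.01, [220.0, 219.0]), (0.019, [220.0, 206.0])]
0.011 [(-0.02, [220.0, 320.0]), (-0.01, [220.0, 296.0]), (0, [220.0, 275.0]), (0.01, [220.0, 257.0]), (0.019, [220.0, 241.0])]
```

View pics/w4.png

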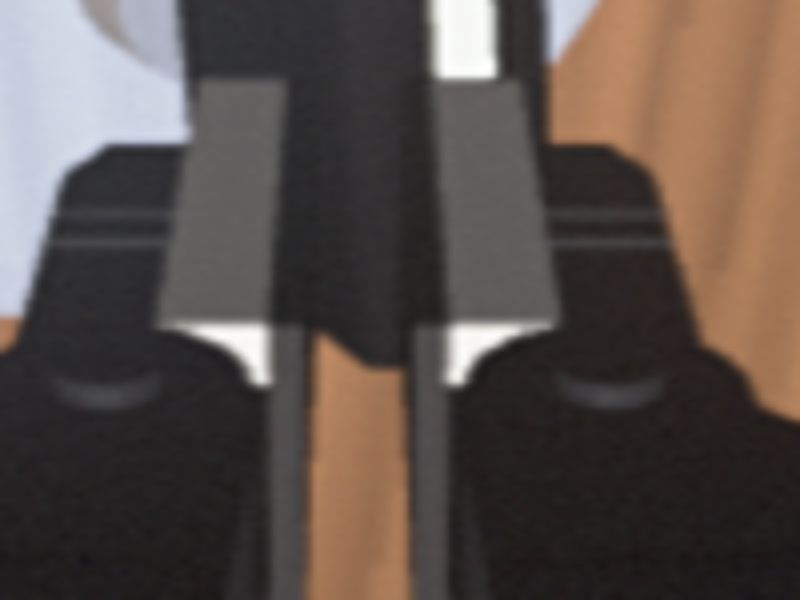

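```bash
python3 - <<'E'
from h import *
for z in (.15,.171,.19,.2,.21,.22): print(z,proj("scene",[.5465,.1333,z]).round(1))
b=cv2.imread("pics/w3.png")
cv2.imwrite("pics/w5.png",cv2.resize(b[100:250,500:650],(750,600),interpolation=cv2.INTER_CUBIC))
E
```

```text
0.15 [[335.6 200.2]]
0.171 [[336.6 192.9]]
0.19 [[337.4 186.1]]
0.2 [[337.9 182.5]]
0.21 [[338.4 178.8]]
0.22 [[338.8 175.1]]
```

View pics/w5.png

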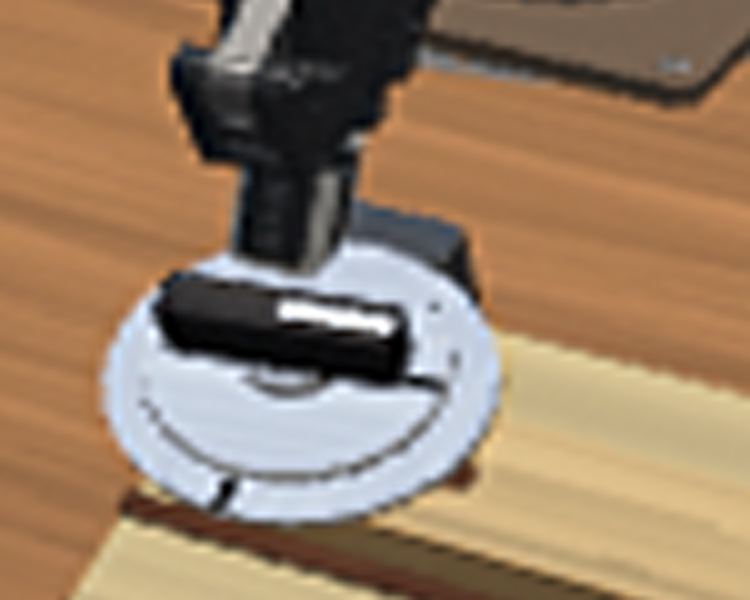

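>>> send_rows(
  targets=[
    [[0,0,0],0,42],
    [[0,0,0],0,42],
    [[0,0,0],0,42],
    [[0,0,0],0,42],
    [[0,0,8],0,42],
    [[0,0,15],0,42],
    [[0,0,15],0,42],
    [[0,0,15],0,42],
  ],
)

```text
time: 7.22
position: [0.5454, 0.1331, 0.1737]
eef_rot: [0.0, 0.999, 0.04, -0.001]
contact_force: [-0.1, 0.1, 0.5]
gripper_width: 0.496
```

```bash
python3 now.py; cat > look.py <<'E'
from rig import env
import cv2,numpy as np,sys
n=sys.argv[1]; x,y,w=map(int,sys.argv[2].split(","))
a=env.get_image("wrist")["pixels"][:,:,::-1];b=env.get_image("scene")["pixels"][:,:,::-1]
cv2.imwrite("pics/%s.png"%n,np.hstack([cv2.resize(a[100:384,110:394],(400,400)),cv2.resize(b[y:y+w,x:x+w],(400,400),interpolation=cv2.INTER_CUBIC)]))
E
python3 look.py a1 290,130,100
```

```text
7.22 [0.5454 0.1331 0.1737] qd 0.017 F [-0.1  0.1  0.5] M [-0.04 -0.04 -0.03] w 42.4 j [ 0.06  0.08  1.9  -0.    1.16 -0.02]
```

View pics/a1.png

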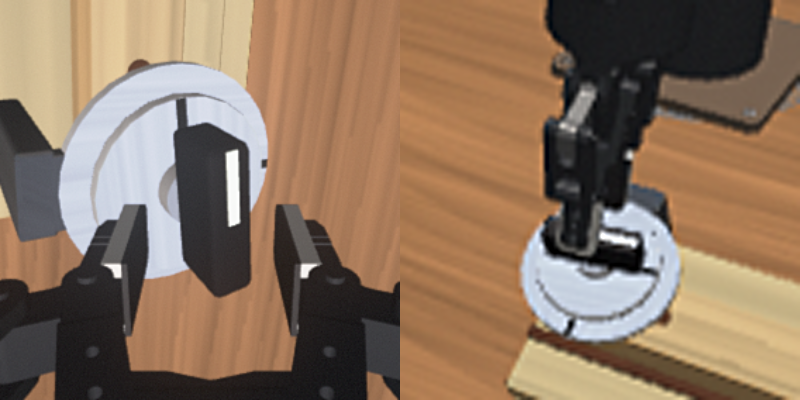

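>>> send_rows(
  targets=[
    [[1,0,5],0,42],
    [[1,0,10],0,42],
    [[1,0,12],0,42],
    [[1,0,12],0,42],
    [[1,0,12],0,42],
  ],
)

```text
time: 7.73
position: [0.5469, 0.1333, 0.1627]
eef_rot: [-0.0, 0.999, 0.04, -0.0]
contact_force: [1.3, 0.4, -0.6]
gripper_width: 0.489
```

```bash
python3 now.py;python3 look.py a2 290,130,100
```

```text
7.73 [0.5469 0.1333 0.1627] qd 0.008 F [ 1.3  0.4 -0.6] M [-0.03 -0.01  0.  ] w 41.8 j [ 0.06  0.1   1.91  0.    1.14 -0.02]
```

View pics/a2.png

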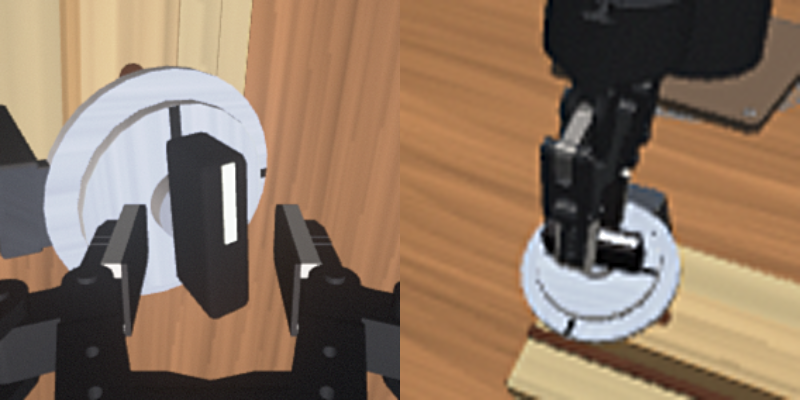

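>>> send_rows(
  targets=[
    [[0,0,0],0,30],
    [[0,0,0],0,20],
    [[0,0,0],0,5],
    [[0,0,0],0,5],
    [[0,0,0],0,5],
  ],
  force=40,
)

```text
time: 8.25
position: [0.5481, 0.1333, 0.1638]
eef_rot: [0.0, 0.999, 0.041, 0.001]
contact_force: [3.8, 1.0, 1.2]
gripper_width: 0.243
```

```bash
python3 now.py;python3 look.py a3 290,130,100
```

```text
8.25 [0.5481 0.1333 0.1638] qd 0.003 F [3.8 1.  1.2] M [ 0.02 -0.28  0.25] w 20.7 j [ 0.06  0.09  1.9  -0.    1.14 -0.02]
```

View pics/a3.png

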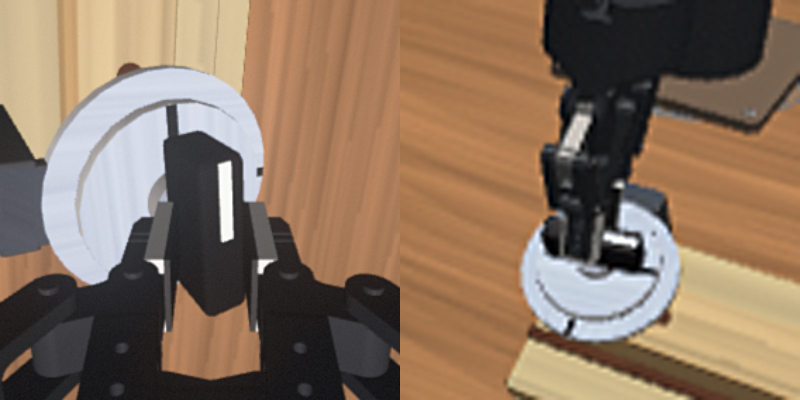

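>>> send_rows(
  targets=[
    [[0,0,0],4,5],
    [[0,0,0],8,5],
    [[0,0,0],12,5],
    [[0,0,0],16,5],
    [[0,0,0],20,5],
    [[0,0,0],25,5],
    [[0,0,0],30,5],
    [[0,0,0],35,5],
    [[0,0,0],40,5],
    [[0,0,0],45,5],
    [[0,0,0],45,5],
  ],
  force=60,
)

```text
time: 9.27
position: [0.5508, 0.1353, 0.1694]
eef_rot: [-0.004, 0.938, -0.346, 0.004]
contact_force: [2.3, 4.9, 15.7]
gripper_width: 0.195
```

```bash
python3 now.py;python3 look.py a4 290,130,100
```

```text
9.27 [0.5508 0.1353 0.1694] qd 0.092 F [ 2.3  4.9 15.7] M [0.92 0.16 0.24] w 16.6 j [0.06 0.09 1.9  0.   1.14 0.77]
```

View pics/a4.png

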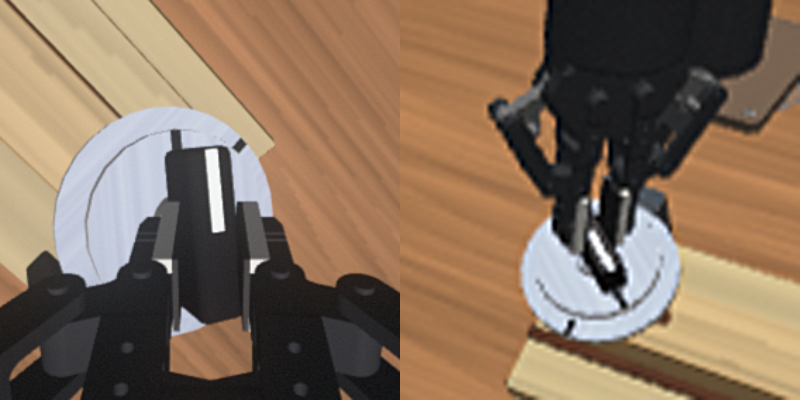

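>>> send_rows(
  targets=[
    [[0,0,-1],4,5],
    [[0,0,-2],8,5],
    [[1,-1,-3],12,5],
    [[1,-1,-4],17,5],
    [[1,-1,-4],22,5],
    [[1.5,-1.5,-4],27,5],
    [[1.5,-1.5,-4],32,5],
    [[1.5,-1.5,-4],37,5],
    [[1.5,-1.5,-4],42,5],
    [[1.5,-1.5,-4],46,5],
    [[1.5,-1.5,-4],49,5],
    [[1.5,-1.5,-4],49,5],
    [[1.5,-1.5,-4],49,5],
  ],
)

```text
time: 10.45
position: [0.5541, 0.1353, 0.1723]
eef_rot: [-0.006, 0.711, -0.703, 0.004]
contact_force: [8.3, 5.3, 8.9]
gripper_width: 0.165
```

```bash
python3 now.py;python3 look.py a5 290,130,100
```

```text
10.45 [0.5541 0.1353 0.1723] qd 0.003 F [8.3 5.3 8.9] M [ 0.83 -0.83  0.39] w 14.1 j [0.06 0.09 1.89 0.   1.14 1.62]
```

View pics/a5.png

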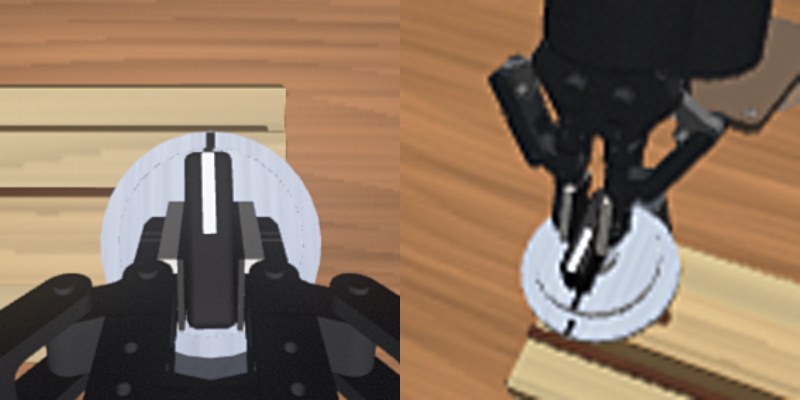

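>>> send_rows(
  targets=[
    [[0,0,0],0,40],
    [[0,0,0],0,40],
    [[0,0,0],0,40],
    [[0,0,-25],0,40],
    [[0,0,-60],0,40],
    [[0,0,-90],0,40],
    [[0,0,-90],0,40],
  ],
)

```text
time: 11.13
position: [0.5516, 0.1334, 0.2637]
eef_rot: [-0.003, 0.711, -0.703, 0.003]
contact_force: [0.4, -0.7, 1.0]
gripper_width: 0.471
```

```bash
python3 now.py .503,.293,.26,0 .503,.293,.16,0; python3 look.py a6 290,130,100
```

```text
11.13 [0.5516 0.1334 0.2637] qd 0.066 F [ 0.4 -0.7  1. ] M [-0.01 -0.02  0.01] w 40.2 j [ 0.06  0.01  1.8  -0.    1.32  1.62]
.503,.293,.26,0 ([-160.1, 46.9, 3.3], np.float64(-89.4), np.float64(-89.4))
.503,.293,.16,0 ([-160.0, 47.9, 103.3], np.float64(-89.4), np.float64(-89.4))
```

View pics/a6.png

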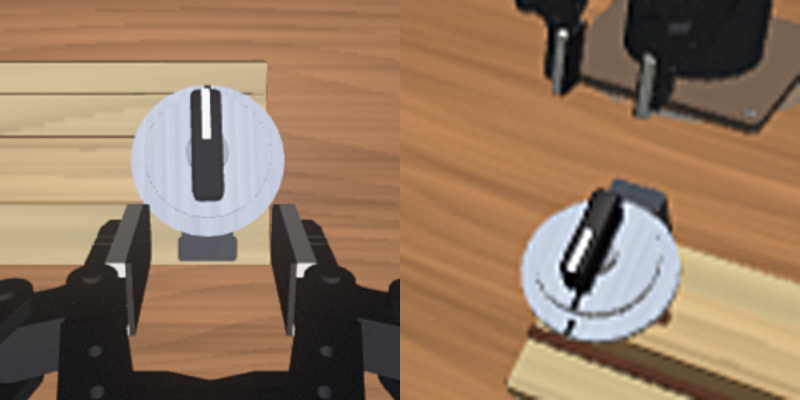

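>>> send_rows(
  targets=[
    [[-40,12,0],-7,64],
    [[-80,24,0],-14,64],
    [[-120,36,0],-21,64],
    [[-160,47,0],-28,64],
    [[-160,47,20],-35,64],
    [[-160,47,40],-42,64],
    [[-160,47,60],-49,64],
    [[-160,47,80],-56,64],
    [[-160,47,95],-63,64],
    [[-160,47,103],-70,64],
    [[-160,47,103],-77,64],
    [[-160,47,103],-84,64],
    [[-160,47,103],-89.4,64],
    [[-160,47,103],-89.4,64],
    [[-160,47,103],-89.4,64],
  ],
)

```text
time: 12.48
position: [0.4989, 0.2922, 0.1516]
eef_rot: [0.001, 1.0, -0.001, -0.002]
contact_force: [-0.2, 1.1, -0.4]
gripper_width: 0.75
```

```bash
python3 now.py; python3 look.py b1 340,130,120
```

```text
12.48 [0.4989 0.2922 0.1516] qd 0.013 F [-0.2  1.1 -0.4] M [-0.03 -0.03 -0.03] w 64.0 j [ 0.35  0.14  1.87 -0.    1.13  0.36]
```

View pics/b1.png

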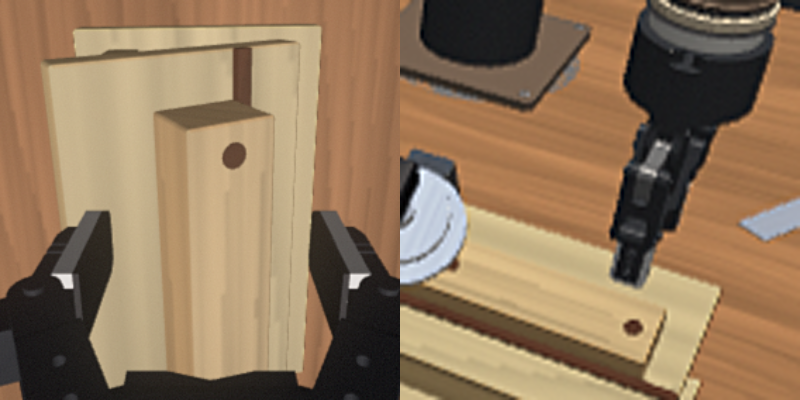

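```bash
python3 - <<'E'
from wv import *
for x in (.53,.54): 
  for z in (.12,.135,.15,.165,.18): print(x,z,proj("scene",[x,.2922,z]).round(1))
o=([.4989,.2922,.1516],[.001,1,-.001,-.002])
p=np.load("jig.npy");S=p[:3];u,y,n=jigaxes(p[3])
f=lambda X:((pwv(X,*o)-[110,100])*400/284).round(0)
for a in(-1,1):
  for e in (-1,1): print(a,e,f(S+a*.022*u-.1*y+e*.018*n))
for z in(-.035,-.016,0,.019): print(z,((pt([.032,-.011,z])-[110,100])*400/284).round())
E
```

```text
0.53 0.12 [[403.4 230.7]]
0.53 0.135 [[404.8 225.5]]
0.53 0.15 [[406.2 220.3]]
0.53 0.165 [[407.6 214.9]]
0.53 0.18 [[409.1 209.5]]
0.54 0.12 [[402.  233.2]]
0.54 0.135 [[403.4 228.1]]
0.54 0.15 [[404.8 222.8]]
0.54 0.165 [[406.2 217.4]]
0.54 0.18 [[407.7 211.9]]
-1 -1 [[234.  99.]]
-1 1 [[278. 116.]]
1 -1 [[153. 111.]]
1 1 [[189. 131.]]
-0.035 [[326. 230.]]
-0.016 [[312. 200.]]
0 [[302. 180.]]
0.019 [[293. 161.]]
```

>>> send_rows(
  targets=[
    [[4,0,20],0,64],
    [[4,0,40],0,64],
    [[4,0,54],0,64],
    [[4,0,60],0,64],
    [[4,0,64],0,64],
    [[4,0,64],0,64],
    [[4,0,64],0,64],
  ],
)

```text
time: 13.17
position: [0.5049, 0.2931, 0.0907]
eef_rot: [-0.0, 1.0, 0.0, 0.0]
contact_force: [0.6, -0.1, 0.5]
gripper_width: 0.749
```

```bash
python3 now.py; python3 look.py b2 340,150,120
```

```text
13.17 [0.5049 0.2931 0.0907] qd 0.012 F [ 0.6 -0.1  0.5] M [-0.06  0.   -0.05] w 64.0 j [ 0.35  0.23  1.9  -0.    1.01  0.35]
```

View pics/b2.png

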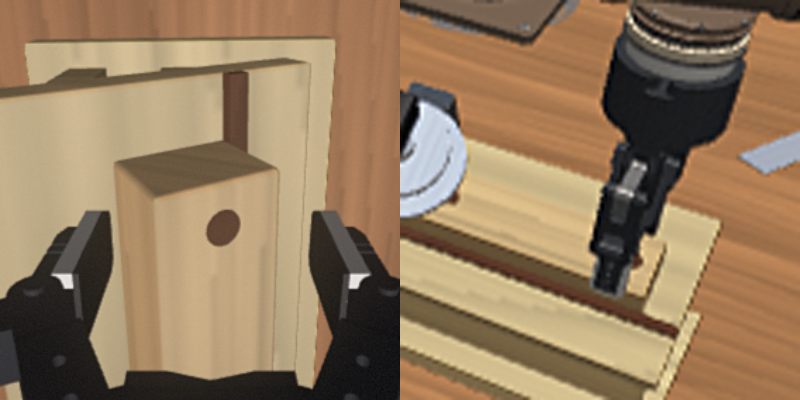

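>>> send_rows(
  targets=[
    [[-1,0,4],0,62],
    [[-1,0,5],0,55],
    [[-1,0,5],0,40],
    [[-1,0,5],0,40],
    [[-1,0,5],0,40],
    [[-1,0,5],0,40],
  ],
  force=40,
)

```text
time: 13.77
position: [0.5015, 0.2931, 0.0866]
eef_rot: [0.0, 1.0, 0.0, -0.003]
contact_force: [-6.3, -1.7, 10.0]
gripper_width: 0.584
```

```bash
python3 now.py; python3 look.py b3 340,150,120
```

```text
13.77 [0.5015 0.2931 0.0866] qd 0.001 F [-6.3 -1.7 10. ] M [-0.12  1.72  0.08] w 49.9 j [0.35 0.23 1.91 0.   1.01 0.35]
```

View pics/b3.png

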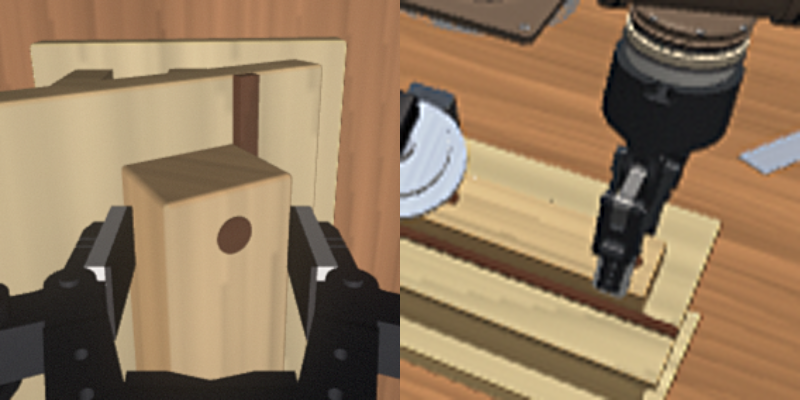

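>>> send_rows(
  targets=[
    [[0,-5,0],0,40],
    [[0,-12,0],0,40],
    [[0,-24,0],0,40],
    [[0,-36,0],0,40],
    [[0,-48,0],0,40],
    [[0,-60,0],0,40],
    [[0,-72,0],0,40],
    [[0,-84,0],0,40],
    [[0,-94,0],0,40],
    [[0,-102,0],0,40],
    [[0,-106,0],0,40],
    [[0,-106,0],0,40],
  ],
)

```text
time: 14.87
position: [0.5006, 0.3981, 0.0839]
eef_rot: [0.002, 1.0, 0.0, -0.004]
contact_force: [-5.2, -1.8, 2.3]
gripper_width: 0.579
```

```bash
python3 now.py; python3 look.py b4 300,130,180
```

```text
14.87 [0.5006 0.3981 0.0839] qd 0.013 F [-5.2 -1.8  2.3] M [-0.51  0.98 -0.29] w 49.5 j [0.51 0.35 1.76 0.   1.04 0.51]
```

View pics/b4.png

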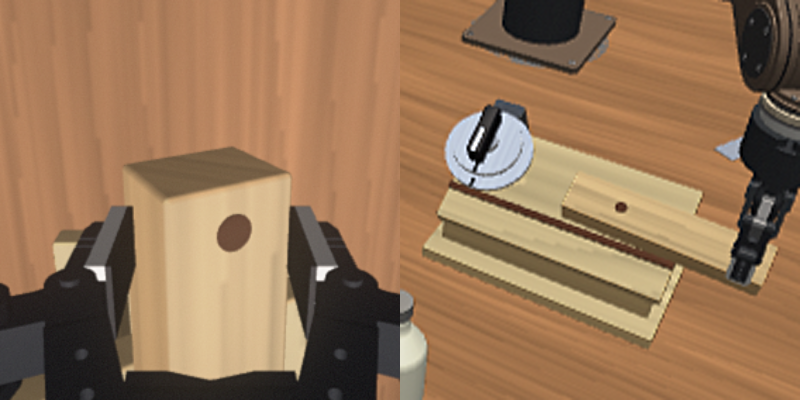

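>>> send_rows(
  targets=[
    [[0,0,0],0,74],
    [[0,0,0],0,74],
    [[0,0,0],0,74],
    [[0,0,0],0,74],
    [[0,10,0],0,74],
    [[0,22,0],0,74],
    [[0,34,6],0,74],
    [[0,41,12],0,74],
    [[0,41,19],0,74],
    [[0,41,19],0,74],
    [[0,41,19],0,74],
  ],
)

```text
time: 15.88
position: [0.5029, 0.3574, 0.0649]
eef_rot: [0.0, 1.0, 0.0, -0.001]
contact_force: [0.5, 0.1, -0.6]
gripper_width: 0.867
```

```bash
python3 now.py; python3 look.py b5 300,130,180
```

```text
15.88 [0.5029 0.3574 0.0649] qd 0.023 F [ 0.5  0.1 -0.6] M [-0.03  0.03 -0.06] w 74.0 j [0.45 0.33 1.83 0.   0.99 0.45]
```

View pics/b5.png

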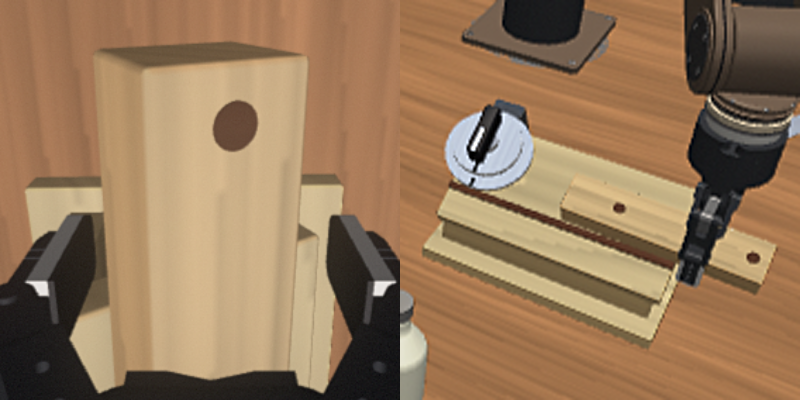

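>>> send_rows(
  targets=[
    [[-2,0,2],0,62],
    [[-2,0,2],0,45],
    [[-2,0,2],0,45],
    [[-2,0,2],0,45],
    [[-2,0,2],0,45],
    [[-2,0,2],0,45],
  ],
  force=50,
)

```text
time: 16.48
position: [0.4996, 0.3588, 0.0648]
eef_rot: [-0.0, 1.0, 0.0, -0.002]
contact_force: [-5.3, 0.9, 4.4]
gripper_width: 0.624
```

```bash
python3 now.py; python3 look.py b6 300,130,180
```

```text
16.48 [0.4996 0.3588 0.0648] qd 0.002 F [-5.3  0.9  4.4] M [ 0.    0.93 -0.19] w 53.3 j [0.46 0.33 1.83 0.   0.99 0.46]
```

View pics/b6.png

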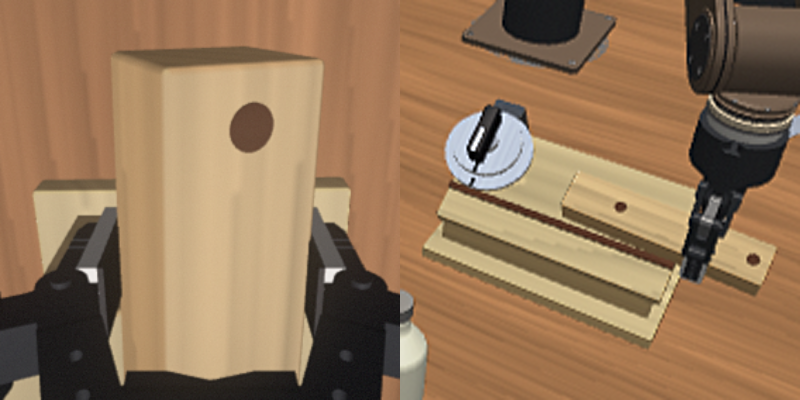

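>>> send_rows(
  targets=[
    [[0,0,-5],0,40],
    [[0,0,-12],0,40],
    [[0,0,-20],0,40],
    [[0,0,-30],0,40],
    [[0,0,-40],0,40],
    [[0,0,-45],0,40],
    [[0,0,-45],0,40],
  ],
)

```text
time: 17.17
position: [0.5028, 0.3585, 0.1117]
eef_rot: [-0.001, 1.0, 0.0, 0.002]
contact_force: [0.7, 0.7, -3.6]
gripper_width: 0.621
```

```bash
python3 now.py; python3 look.py b7 300,130,180
```

```text
17.17 [0.5028 0.3585 0.1117] qd 0.022 F [ 0.7  0.7 -3.6] M [ 0.17 -0.03 -0.02] w 53.1 j [ 0.46  0.27  1.81 -0.    1.06  0.45]
```

View pics/b7.png

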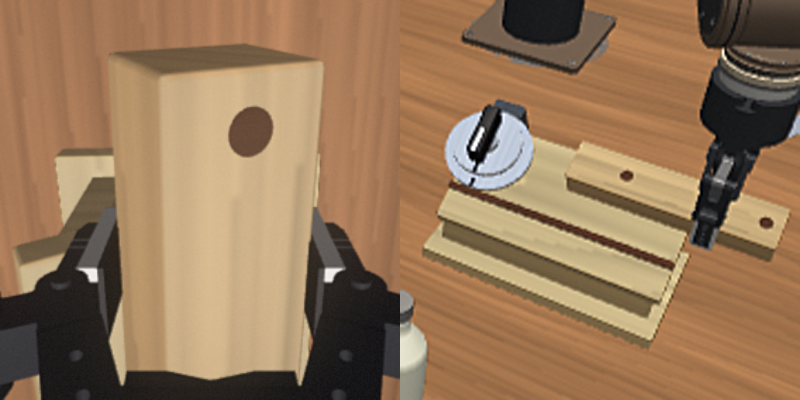

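>>> send_rows(
  targets=[
    [[0,-25,0],0,40],
    [[0,-55,0],0,40],
    [[0,-90,0],0,40],
    [[0,-120,0],0,40],
    [[0,-145,0],0,40],
    [[0,-145,25],0,40],
    [[0,-145,55],0,40],
    [[0,-145,85],0,40],
    [[0,-145,100],0,40],
    [[0,-145,110],0,40],
    [[0,-145,113],0,40],
    [[0,-145,113],0,40],
  ],
)

```text
time: 18.27
position: [0.5014, 0.5027, -0.0042]
eef_rot: [0.0, 1.0, 0.0, -0.0]
contact_force: [-0.4, -0.2, -3.4]
gripper_width: 0.628
```

```bash
python3 now.py; python3 look.py b8 332,130,180
```

```text
18.27 [ 0.5014  0.5027 -0.0042] qd 0.032 F [-0.4 -0.2 -3.4] M [ 0.15 -0.02 -0.01] w 53.6 j [ 0.64  0.6   1.59 -0.    0.95  0.64]
```

View pics/b8.png

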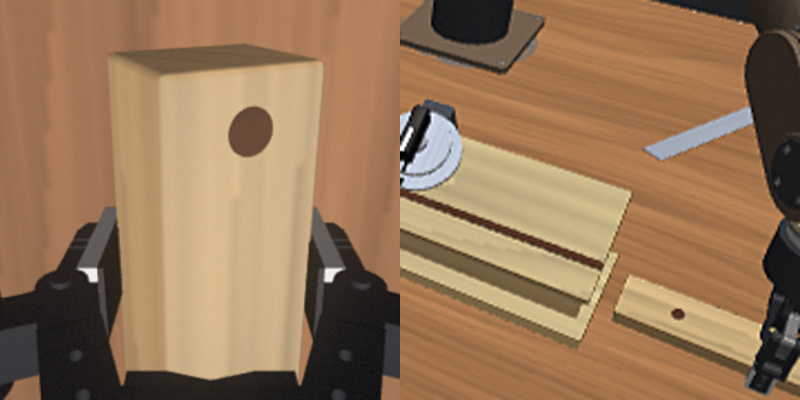

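>>> send_rows(
  targets=[
    [[0,0,2],0,40],
    [[0,0,4],0,40],
    [[0,0,5],0,40],
    [[0,0,5],0,56],
    [[0,0,5],0,60],
    [[0,0,5],0,66],
    [[0,0,3],0,74],
    [[0,0,3],0,80],
    [[0,0,3],0,80],
    [[0,0,3],0,80],
  ],
)

```text
time: 19.2
position: [0.5016, 0.5031, -0.0065]
eef_rot: [-0.0, 1.0, 0.0, 0.0]
contact_force: [-0.3, -0.2, -0.2]
gripper_width: 0.938
```

```bash
python3 now.py; python3 look.py b9 332,130,180
```

```text
19.2 [ 0.5016  0.5031 -0.0065] qd 0.003 F [-0.3 -0.2 -0.2] M [ 0.03 -0.03  0.02] w 80.1 j [ 0.64  0.6   1.59 -0.    0.95  0.64]
```

View pics/b9.png

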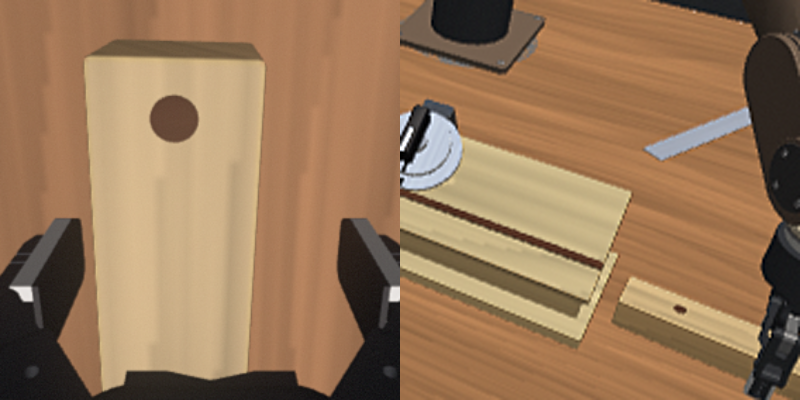

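```bash
cat > wr.py <<'E'
from wv import *
def wray(uv,pos,q,z):
    w,x,y,zz=q; M=R.from_quat([x,y,zz,w]).as_matrix()
    d=M@TC[:3,:3]@np.array([(uv[0]-259.2944)/337.5761,-(uv[1]-195.2533)/337.5761,-1]); p=np.array(pos)+M@TC[:3,3]
    return p+d*(z-p[2])/d[2]
E
python3 - <<'E'
from wr import *
o=([.5014,.503,-.0065],[0,1,0,0])
k=284/400
A=[wray([110+X*k,100+Y*k],*o,.036) for X,Y in((88,58),(264,62))]
print(A,np.linalg.norm(A[0]-A[1]))
# lower sides: left edge (102,385), right edge (247,375)
B=[wray([110+X*k,100+Y*k],*o,.036) for X,Y in((102,385),(247,375))]
print(B)
t=cv2.imread("pics/top0.png");s=cv2.imread("pics/scene0.png")
cv2.imwrite("pics/f1.png",cv2.resize(t[195:265,285:370],None,fx=8,fy=8,interpolation=cv2.INTER_CUBIC))
cv2.imwrite("pics/f2.png",cv2.resize(s[155:215,180:255],None,fx=9,fy=9,interpolation=cv2.INTER_CUBIC))
E
```

```text
[array([0.47247861, 0.56314298, 0.036     ]), array([0.51367666, 0.56221503, 0.036     ])] 0.04120849644261772
[array([0.46914722, 0.46677842, 0.036     ]), array([0.51186104, 0.47045565, 0.036     ])]
```

View pics/f1.png

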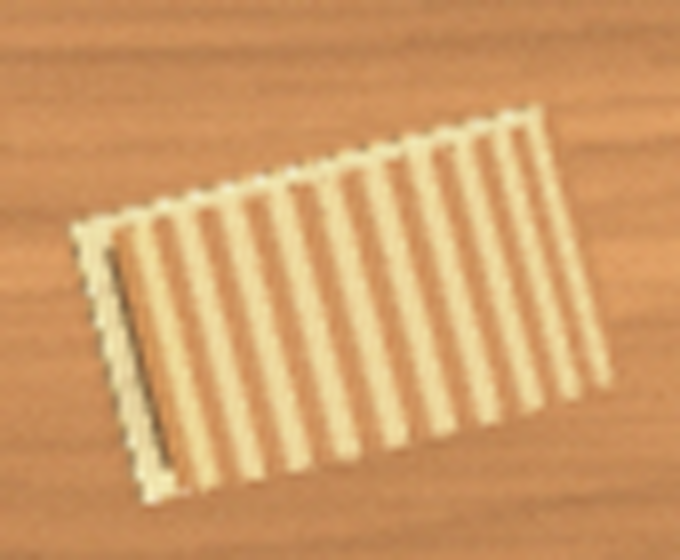

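View pics/f2.png

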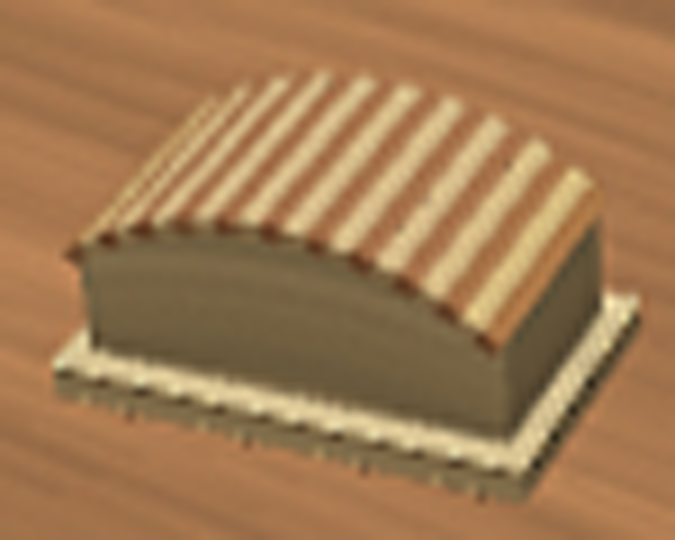

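```bash
cat > ff.py <<'E'
from h import *
T=lambda X,Y:[285+X/8-.5,195+Y/8-.5]
Sc=lambda X,Y:[180+X/9-.5,155+Y/9-.5]
# keys: (world-x sign s, world-y sign t) ; use form axes with yaw ~ small, form x ~ world x
H=[("top",(-1,-1),T(612,387)),("top",(-1,1),T(185,487)),("top",(1,-1),T(543,122)),("top",(1,1),T(118,237)),
("scene",(1,1),Sc(495,348)),("scene",(1,-1),Sc(72,253)),("scene",(-1,1),Sc(600,187)),("scene",(-1,-1),Sc(215,95))]
zc=.085-.12+np.sqrt(.12**2-.08**2)
def X(p,a):
    Z=R.from_euler('z',p[2]).as_matrix(); return np.array([p[0],p[1],0])+Z@[a[0]*.045,a[1]*.08,zc]
def res(p): return np.concatenate([proj(c,X(p,a))[0]-v for c,a,v in H])
p=least_squares(res,[.52,-.24,.24],loss='soft_l1').x
print(np.round(p,4),np.degrees(p[2])); print(res(p).reshape(-1,2).round(1))
np.save("form.npy",p)
print(proj("top",[p[0],p[1],.085]),proj("scene",[p[0],p[1],.085]))
E
python3 ff.py
```

```text
[ 0.5236 -0.2475  0.2149] 12.312545021884146
[[ 3.5  0.1]
 [-1.3  1.6]
 [ 3.4  0.4]
 [-1.2 -0.1]
 [ 0.7  0.6]
 [-2.3 -0.2]
 [ 1.4  1.7]
 [-3.6  1.9]]
[[333.58945728 233.61241031]] [[215.83900606 170.97542266]]
```

```bash
sed -i 's/def X.*/def X(p,a):\n    zc=.085-.12+np.sqrt(.12**2-p[3]**2)/; s/a\[1\]\*.08,zc/a[1]*p[3],zc/; s/\[.52,-.24,.24\]/[.52,-.24,.24,.08]/' ff.py; python3 ff.py; python3 - <<'E'
from h import *
p=np.load("form.npy")
t=cv2.imread("pics/top0.png");s=cv2.imread("pics/scene0.png")
Z=R.from_euler('z',p[2]).as_matrix();O=np.array([p[0],p[1],0])
ims=[]
for im,c,(x0,y0,w,h) in((t,"top",(285,195,85,70)),(s,"scene",(175,150,85,70))):
    o=cv2.resize(im[y0:y0+h,x0:x0+w],None,fx=8,fy=8,interpolation=cv2.INTER_CUBIC)
    for y in np.arange(-.072,.073,.016):
        P=np.array([O+Z@[a*.045,y,-.035+np.sqrt(.0144-y*y)] for a in(-1,1)])
        q=((proj(c,P)-[x0,y0]+.5)*8).astype(int); cv2.line(o,tuple(q[0].tolist()),tuple(q[1].tolist()),(255,0,0) ,1)
    q=((proj(c,[O+[0,0,.085]])-[x0,y0]+.5)*8).astype(int)[0]; cv2.circle(o,tuple(q.tolist()),5,(0,0,255),2)
    ims.append(cv2.resize(o,(400,330)))
cv2.imwrite("pics/f3.png",np.hstack(ims))
E
```

```text
[ 0.5249 -0.2431  0.2212  0.0733] 12.675310768803607
[[ 0.   0.1]
 [-0.1  0.9]
 [-0.2  0.3]
 [-0.2 -1. ]
 [-0.5 -0.8]
 [ 0.3 -0.5]
 [ 0.2  0.3]
 [-1.2  1.4]]
[[331.8833448  233.13947822]] [[216.74027066 171.62745754]]
```

View pics/f3.png

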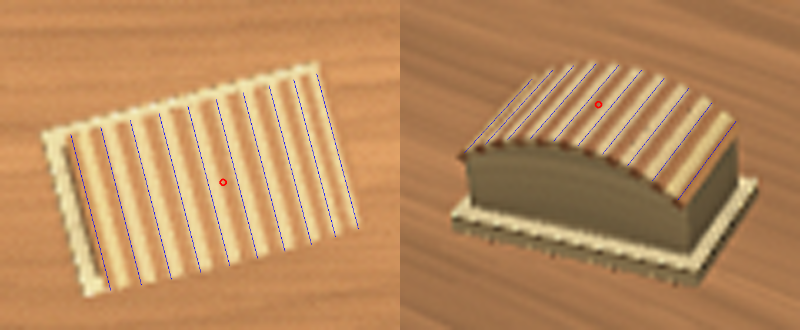

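>>> send_rows(
  targets=[
    [[-6,0,0],1.3,80],
    [[-11,12,0],1.3,80],
    [[-11,28,1],1.3,80],
    [[-11,40,1],1.3,80],
    [[-11,40,1],1.3,80],
    [[-11,40,1],1.3,55],
    [[-11,40,1],1.3,38],
    [[-11,40,1],1.3,38],
    [[-11,40,1],1.3,38],
    [[-11,40,1],1.3,38],
    [[-11,40,1],1.3,38],
  ],
  force=60,
)

```text
time: 20.22
position: [0.4908, 0.4638, -0.0074]
eef_rot: [-0.001, 1.0, -0.011, 0.001]
contact_force: [1.4, 1.0, 2.0]
gripper_width: 0.501
```

```bash
python3 now.py; python3 look.py c1 332,130,180
```

```text
20.22 [ 0.4908  0.4638 -0.0074] qd 0.004 F [1.4 1.  2. ] M [0.16 0.02 0.04] w 42.8 j [0.61 0.54 1.69 0.   0.91 0.63]
```

View pics/c1.png

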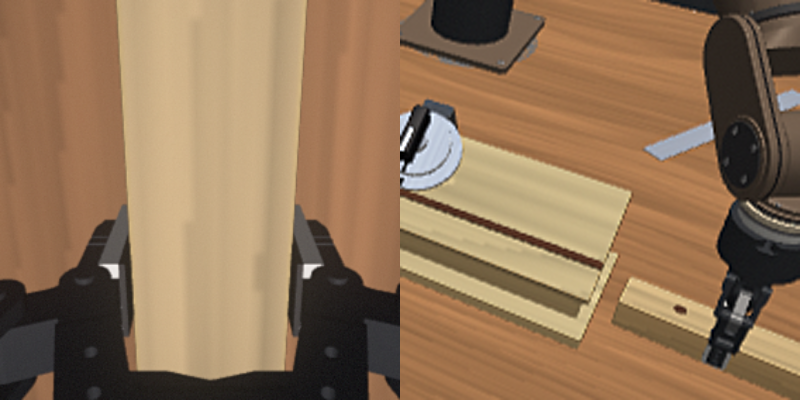

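>>> send_rows(
  targets=[
    [[0,0,-10],0,38],
    [[0,0,-30],0,38],
    [[0,0,-60],0,38],
    [[0,0,-95],0,38],
    [[0,0,-130],0,38],
    [[0,0,-165],0,38],
    [[0,0,-200],0,38],
    [[0,0,-230],0,38],
    [[0,0,-250],0,38],
    [[0,0,-257],0,38],
    [[0,0,-257],0,38],
  ],
)

```text
time: 21.23
position: [0.4908, 0.463, 0.2511]
eef_rot: [-0.001, 1.0, -0.011, 0.001]
contact_force: [0.8, 0.8, -2.7]
gripper_width: 0.503
```

```bash
python3 now.py .525,-.243,.25,12.7; python3 - <<'E'
from rig import env
import cv2
cv2.imwrite("pics/c2.png",cv2.resize(env.get_image("wrist")["pixels"][:,:,::-1],(768,576)))
E
```

```text
21.23 [0.4908 0.463  0.2511] qd 0.058 F [ 0.8  0.8 -2.7] M [ 0.04 -0.03 -0.01] w 42.9 j [ 0.61  0.26  1.55 -0.    1.33  0.63]
.525,-.243,.25,12.7 ([49.8, 705.1, 0.2], np.float64(-14.0), np.float64(-1.3))
```

View pics/c2.png

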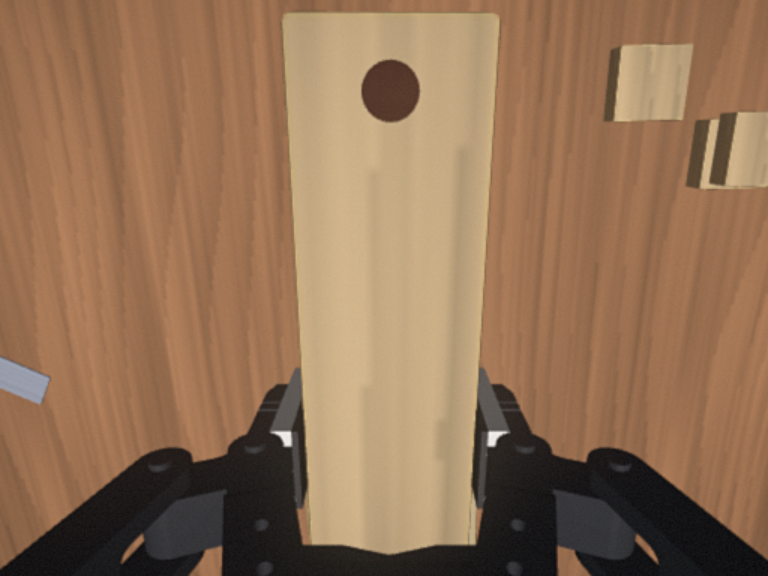

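```bash
python3 - <<'E'
from wr import *
for dep in (.1005,.1037,.107):
  c=np.array([[(u-259.2944)/337.5761*dep,-(8.7-195.2533)/337.5761*dep,-dep] for u in(188.7,332)])
  print(dep,(c@TC[:3,:3].T+TC[:3,3]).round(4))
print((wray([260,8.7],[0,0,0],[0,1,0,0],.044)))
E
```

```text
0.1005 [[-0.0214 -0.0993 -0.0413]
 [ 0.0213 -0.0994 -0.0413]]
0.1037 [[-0.022  -0.1001 -0.0377]
 [ 0.022  -0.1001 -0.0377]]
0.107 [[-0.0227 -0.1008 -0.034 ]
 [ 0.0227 -0.1008 -0.034 ]]
[-0.00013171  0.09880954  0.044     ]
```

>>> send_rows(
  targets=[
    [[0,10,0],0,38],
    [[2,28,0],0,38],
    [[4,55,0],0,38],
    [[6,90,0],0,38],
    [[9,128,0],0,38],
    [[12,166,0],0,38],
    [[15,204,0],0,38],
    [[18,242,0],0,38],
    [[21,280,0],-1,38],
    [[24,318,0],-2,38],
    [[27,356,0],-3,38],
    [[30,394,0],-5,38],
    [[32,432,0],-7,38],
    [[35,470,0],-9,38],
    [[38,508,0],-11,38],
    [[41,546,0],-13,38],
    [[44,584,0],-14,38],
    [[46,620,0],-14,38],
    [[48,652,0],-14,38],
    [[49,675,0],-14,38],
  ],
)

```text
time: 22.95
position: [0.5223, -0.2156, 0.2456]
eef_rot: [-0.001, 0.994, 0.11, -0.002]
contact_force: [0.5, 0.1, -2.4]
gripper_width: 0.506
```

>>> send_rows(
  targets=[
    [[0,0,0],0,38],
    [[0,0,0],0,38],
  ],
)

```text
time: 23.12
position: [0.5226, -0.2138, 0.2458]
eef_rot: [-0.002, 0.994, 0.109, -0.002]
contact_force: [0.2, 0.3, -2.2]
gripper_width: 0.508
```

```bash
python3 now.py .525,-.243,.2,12.7; python3 - <<'E'
from wr import *
from rig import env
o=env.get_obs()
a=env.get_image("wrist")["pixels"][:,:,::-1].copy()
p=np.load("form.npy");Z=R.from_euler('z',p[2]).as_matrix();O=np.array([p[0],p[1],0])
for y in np.arange(-.072,.073,.016):
    q=pwv(np.array([O+Z@[s*.045,y,-.035+np.sqrt(.0144-y*y)] for s in(-1,1)]),o["position"],o["eef_rot"]).astype(int)
    cv2.line(a,tuple(q[0].tolist()),tuple(q[1].tolist()),(255,0,0),1)
b=env.get_image("scene")["pixels"][:,:,::-1];c=env.get_image("top")["pixels"][:,:,::-1]
cv2.imwrite("pics/c3.png",np.vstack([cv2.resize(np.hstack([a,b]),(800,300)),cv2.resize(c[120:312],(800,300))]))
E
```

```text
23.12 [ 0.5226 -0.2138  0.2458] qd 0.037 F [ 0.2  0.3 -2.2] M [ 0.   -0.01  0.01] w 43.4 j [-0.57  0.03  1.82  0.    1.3  -0.79]
.525,-.243,.2,12.7 ([-3.8, 29.2, 45.7], np.float64(-0.1), np.float64(12.6))
```

View pics/c3.png

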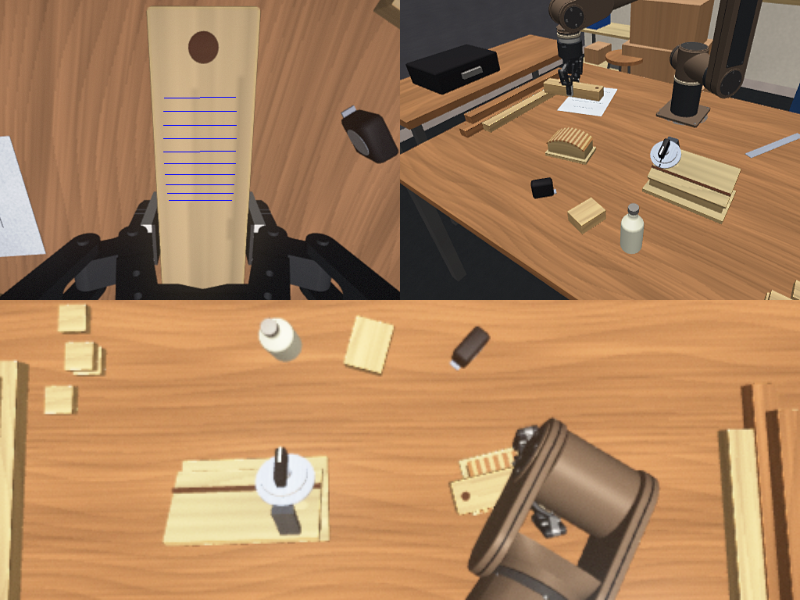

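>>> send_rows(
  targets=[
    [[-4,15,10],0,38],
    [[-4,25,30],0,38],
    [[-4,29,55],0,38],
    [[-4,29,85],0,38],
    [[-4,29,115],0,38],
    [[-4,29,140],0,38],
    [[-4,29,154],0,38],
    [[-4,29,160],0,38],
    [[-4,29,160],0,38],
    [[-4,29,160],0,38],
  ],
)

```text
time: 24.1
position: [0.5274, -0.2422, 0.0895]
eef_rot: [0.0, 0.994, 0.111, 0.0]
contact_force: [0.4, -0.4, -2.7]
gripper_width: 0.507
```

```bash
python3 now.py .525,-.243,.078,12.7; python3 - <<'E'
from wr import *
from rig import env
b=env.get_image("scene")["pixels"][:,:,::-1];c=env.get_image("top")["pixels"][:,:,::-1]
cv2.imwrite("pics/c4.png",np.hstack([cv2.resize(b[130:220,160:280],(480,360),interpolation=cv2.INTER_CUBIC),cv2.resize(c[180:280,280:380],(320,360))]))
E
```

```text
24.1 [ 0.5274 -0.2422  0.0895] qd 0.026 F [ 0.4 -0.4 -2.7] M [-0.01 -0.   -0.02] w 43.3 j [-0.61  0.22  1.91 -0.    1.01 -0.83]
.525,-.243,.078,12.7 ([-2.5, 0.3, 11.5], np.float64(0.1), np.float64(12.8))
```

View pics/c4.png

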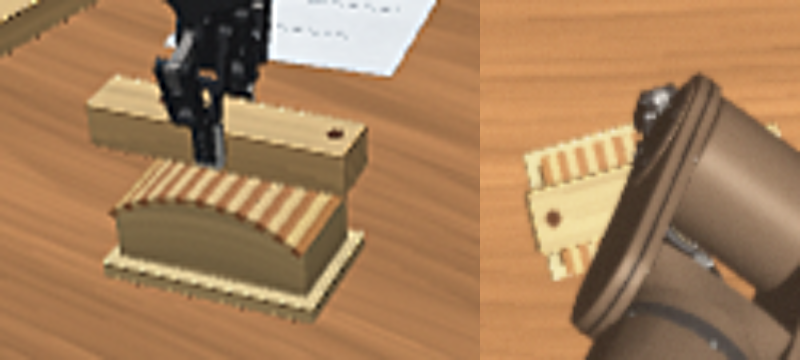

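>>> send_rows(
  targets=[
    [[-1,0,4],0,38],
    [[-1,0,7],0,38],
    [[-1,0,9],0,38],
    [[-1,0,10],0,38],
    [[-1,0,10],0,38],
    [[-1,0,10],0,38],
  ],
)

```text
time: 24.7
position: [0.526, -0.2424, 0.079]
eef_rot: [-0.0, 0.994, 0.111, -0.0]
contact_force: [-0.2, 0.0, -3.0]
gripper_width: 0.506
```

```bash
python3 now.py; python3 - <<'E'
from wr import *
from rig import env
b=env.get_image("scene")["pixels"][:,:,::-1]
cv2.imwrite("pics/c5.png",cv2.resize(b[140:215,165:265],(800,600),interpolation=cv2.INTER_CUBIC))
E
```

```text
24.7 [ 0.526  -0.2424  0.079 ] qd 0.005 F [-0.2  0.  -3. ] M [ 0.02 -0.01 -0.02] w 43.2 j [-0.61  0.23  1.92  0.    0.99 -0.83]
```

View pics/c5.png

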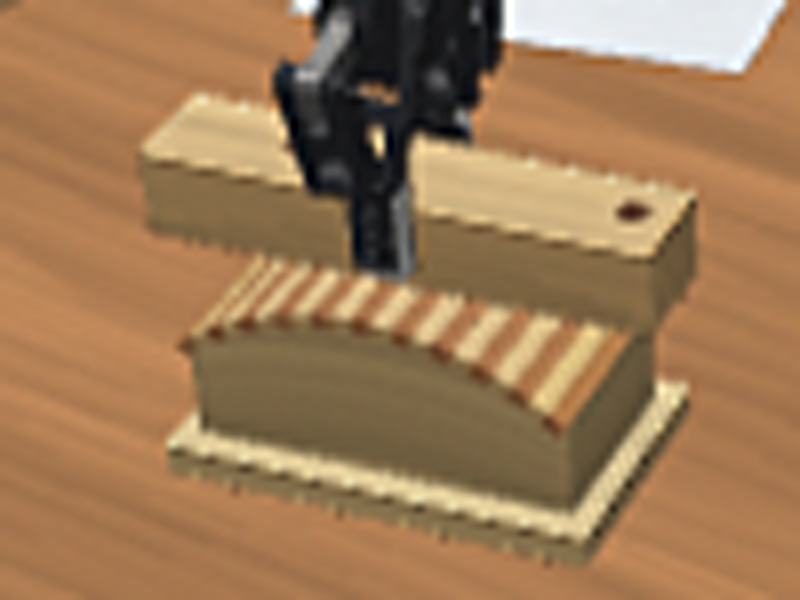

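>>> send_rows(
  targets=[
    [[0,0,0.7],0,38],
    [[0,0,1.4],0,38],
    [[0,0,1.4],0,38],
    [[0,0,1.4],0,38],
  ],
)

```text
time: 25.08
position: [0.526, -0.2424, 0.0776]
eef_rot: [-0.0, 0.994, 0.111, -0.0]
contact_force: [0.0, 0.8, -1.9]
gripper_width: 0.501
```

>>> send_rows(
  targets=[
    [[0,0,0.7],0,38],
    [[0,0,1.2],0,38],
    [[0,0,1.2],0,38],
    [[0,0,1.2],0,38],
  ],
)

```text
time: 25.42
position: [0.5261, -0.2425, 0.0776]
eef_rot: [-0.0, 0.994, 0.111, -0.0]
contact_force: [-3.8, 2.0, 5.1]
gripper_width: 0.502
```

>>> send_rows(
  targets=[
    [[0,0,-0.7],0,38],
    [[0,0,-0.7],0,44],
    [[0,0,-0.7],0,46],
    [[0,0,-0.7],0,48],
    [[0,0,-0.7],0,50],
    [[0,0,-0.7],0,53],
    [[0,0,-0.7],0,57],
    [[0,0,-0.7],0,62],
    [[0,0,-0.7],0,68],
    [[0,0,-0.7],0,68],
  ],
)

```text
time: 26.25
position: [0.526, -0.2424, 0.0771]
eef_rot: [0.0, 0.994, 0.111, 0.0]
contact_force: [0.4, 0.7, -0.0]
gripper_width: 0.801
```

```bash
python3 now.py; python3 - <<'E'
from wr import *
from rig import env
b=env.get_image("scene")["pixels"][:,:,::-1];a=env.get_image("wrist")["pixels"][:,:,::-1]
cv2.imwrite("pics/c6.png",np.hstack([cv2.resize(b[140:215,165:265],(400,300),interpolation=cv2.INTER_CUBIC),cv2.resize(a,(400,300))]))
E
```

```text
26.25 [ 0.526  -0.2424  0.0771] qd 0.001 F [ 0.4  0.7 -0. ] M [-0.02  0.02  0.04] w 68.4 j [-0.61  0.24  1.92 -0.    0.99 -0.83]
```

View pics/c6.png

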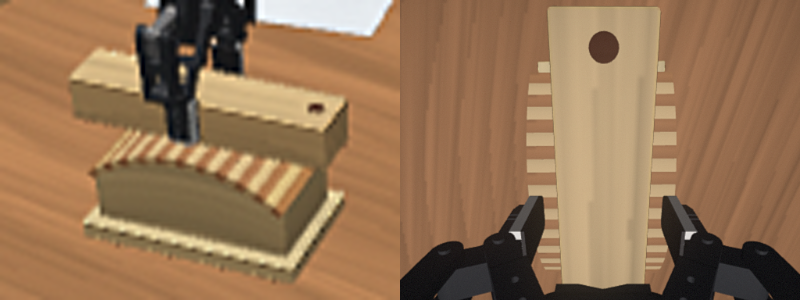

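>>> send_rows(
  targets=[
    [[0,0,-5],0,72],
    [[0,0,-15],0,72],
    [[0,0,-30],0,72],
    [[0,0,-55],0,72],
    [[0,0,-85],0,72],
    [[0,0,-120],0,72],
    [[0,0,-160],0,72],
    [[0,0,-180],0,72],
    [[0,0,-180],0,72],
    [[0,0,-180],0,72],
  ],
)

```text
time: 27.18
position: [0.5268, -0.2429, 0.2603]
eef_rot: [0.002, 0.994, 0.111, 0.002]
contact_force: [-0.1, 0.3, -0.7]
gripper_width: 0.84
```

```bash
python3 now.py; python3 - <<'E'
from wr import *
from rig import env
o=env.get_obs()
a=env.get_image("wrist")["pixels"][:,:,::-1].copy()
b=env.get_image("scene")["pixels"][:,:,::-1].copy();
cv2.imwrite("pics/wrist_end.png",a);cv2.imwrite("pics/scene_end.png",b)
p=np.load("form.npy");Z=R.from_euler('z',p[2]).as_matrix();O=np.array([p[0],p[1],0])
bx=np.array([O+Z@[s*.022,t*.1,.121] for s,t in((-1,-1),(1,-1),(1,1),(-1,1))])
cv2.polylines(a,[pwv(bx,o["position"],o["eef_rot"]).round().astype(np.int32)],True,(255,0,0),1)
cv2.polylines(b,[proj("scene",bx).round().astype(np.int32)],True,(255,0,0),1)
for im,f in((a,lambda P:pwv(P,o["position"],o["eef_rot"])),(b,lambda P:proj("scene",P))):
  for y in (-.072,.072):
    q=f(np.array([O+Z@[s*.045,y,-.035+np.sqrt(.0144-y*y)] for s in(-1,1)])).astype(int)
    cv2.line(im,tuple(q[0].tolist()),tuple(q[1].tolist()),(0,0,255),1)
cv2.imwrite("pics/d1.png",np.hstack([cv2.resize(a,(400,300)),cv2.resize(b[140:215,165:265],(400,300),interpolation=cv2.INTER_CUBIC)]))
cv2.imwrite("pics/d2.png",cv2.resize(b[110:230,160:360],(800,480),interpolation=cv2.INTER_CUBIC))
E
```

```text
27.18 [ 0.5268 -0.2429  0.2603] qd 0.068 F [-0.1  0.3 -0.7] M [-0.01  0.02  0.01] w 71.8 j [-0.61  0.05  1.77  0.    1.32 -0.83]
```

View pics/d1.png

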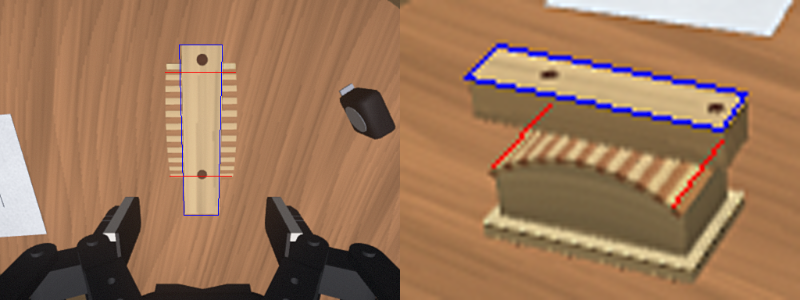

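View pics/d2.png

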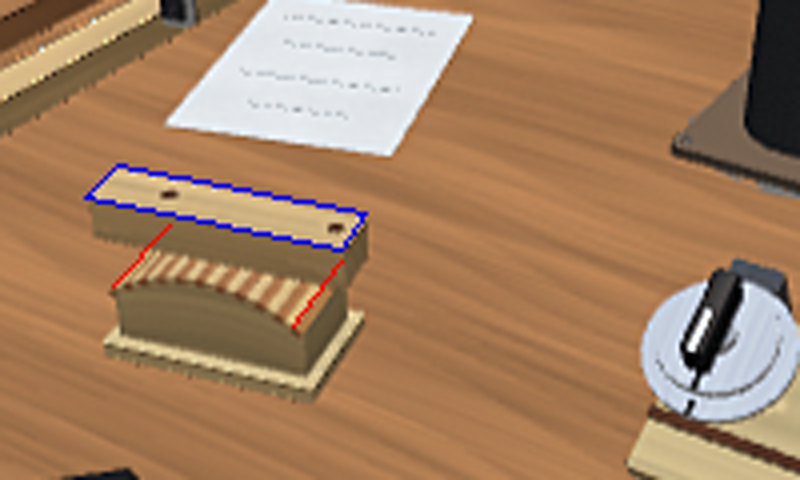

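```bash
python3 - <<'E'
from wr import *
a=cv2.imread("pics/wrist_end.png")
cv2.imwrite("pics/d3.png",cv2.resize(a[40:290,190:320],(390,750))[:600] if 0 else cv2.resize(a[45:285,180:340],(400,600),interpolation=cv2.INTER_CUBIC))
p=np.load("form.npy");Z=R.from_euler('z',p[2]).as_matrix();O=np.array([p[0],p[1],0])
o=([.5268,-.2429,.2603],[.002,.994,.111,.002])
for y in (-.08,-.076,-.072,0,.072,.076,.08): print(y,((pwv(O+Z@[.045,y,-.035+np.sqrt(.0144-y*y)],*o)-[180,45])*2.5).round(0))
E
```

```text
-0.08 [[290. 461.]]
-0.076 [[291. 456.]]
-0.072 [[292. 451.]]
0 [[305. 307.]]
0.072 [[305. 118.]]
0.076 [[304. 107.]]
0.08 [[304.  97.]]
```

View pics/d3.png

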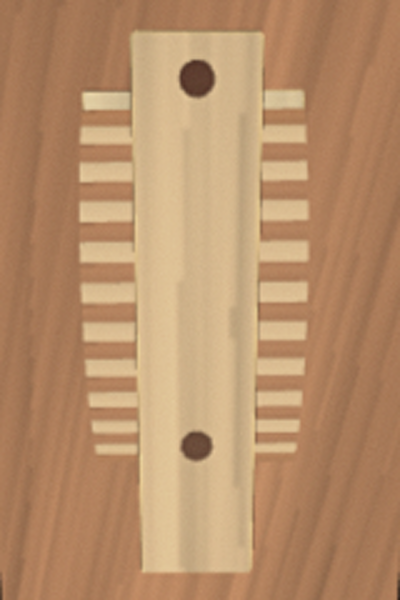

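```bash
python3 - <<'E'
from wr import *
from rig import env
b=env.get_image("scene")["pixels"][:,:,::-1].astype(int); a=cv2.imread("pics/scene_end.png").astype(int)
print("diff batten region",np.abs(a-b)[140:215,165:265].max(), env.get_obs()["time"])
s0=cv2.imread("pics/scene0.png").astype(int)
for n,(x0,x1,y0,y1) in dict(tape=(165,202,226,260),glue=(282,316,258,326),offcut=(214,264,251,301)).items(): print(n,np.abs(s0-b)[y0:y1,x0:x1].max())
# fit batten pose (x,y,yaw,pitch) to scene + wrist corners of top face
o=([.5268,-.2429,.2603],[.002,.994,.111,.002])
W=[((-1,1),(132,32)),((1,1),(264,32)),((-1,-1),(143,572)),((1,-1),(251,571))]
W=[(k,[180+X/2.5-.5,45+Y/2.5-.5]) for k,(X,Y) in W]
def res(p):
    Q=R.from_euler('zx',[p[2],p[3]]).as_matrix();r=[]
    for k,v in W: r+=list(pwv(np.array([p[0],p[1],p[4]])+Q@[k[0]*.022,k[1]*.1,.018],*o)[0]-v)
    return np.array(r)
s=least_squares(res,[.525,-.243,.22,0,.103]);print(s.x.round(4),s.fun.round(1))
E
```

```text
diff batten region 68 27.3333
tape 7
glue 5
offcut 5
[ 0.5263 -0.243   0.2202 -0.0307  0.0966] [-0.1 -0.   0.   0.1 -0.5 -0.2  0.5  0.1]
```

```bash
python3 - <<'E'
from wr import *
from rig import env
g=lambda:env.get_image("scene")["pixels"][:,:,::-1].copy()
a=cv2.imread("pics/scene_end.png");im=[a]+[g() for _ in range(6)]
for i in range(1,7):
    d=np.abs(im[i].astype(int)-im[i-1])[140:215,165:265].max(2); ys,xs=np.where(d>20); print(d.max(),len(ys),(xs.mean()+165,ys.mean()+140) if len(ys) else "")
cv2.imwrite("pics/e1.png",np.hstack([cv2.resize(x[140:215,165:265],(400,300),interpolation=cv2.INTER_CUBIC) for x in (im[0],im[-1])]))
E
```

```text
61 48 (np.float64(224.97916666666666), np.float64(164.33333333333334))
34 26 (np.float64(223.4230769230769), np.float64(164.34615384615384))
39 13 (np.float64(227.69230769230768), np.float64(164.46153846153845))
38 25 (np.float64(223.8), np.float64(164.28))
34 11 (np.float64(229.72727272727275), np.float64(165.8181818181818))
36 31 (np.float64(225.1290322580645), np.float64(164.6451612903226))
```

View pics/e1.png

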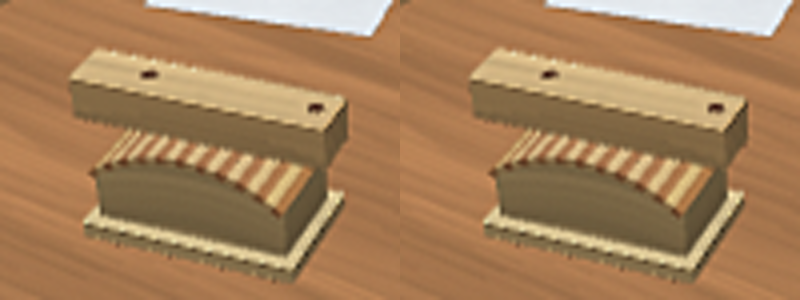

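>>> send_rows(
  targets=[
    [[0,0,0],0,72],
    [[0,0,0],0,72],
    [[0,0,0],0,72],
    [[0,0,0],0,72],
    [[0,0,0],0,72],
    [[0,0,0],0,72],
    [[0,0,0],0,72],
    [[0,0,0],0,72],
    [[0,0,0],0,72],
    [[0,0,0],0,72],
    [[0,0,0],0,72],
    [[0,0,0],0,72],
    [[0,0,0],0,72],
    [[0,0,0],0,72],
    [[0,0,0],0,72],
    [[0,0,0],0,72],
    [[0,0,0],0,72],
    [[0,0,0],0,72],
    [[0,0,0],0,72],
    [[0,0,0],0,72],
  ],
)

```text
time: 29.3
position: [0.526, -0.2424, 0.2572]
eef_rot: [-0.0, 0.994, 0.111, -0.0]
contact_force: [0.1, -0.4, 0.0]
gripper_width: 0.84
```

>>> send_rows(
  targets=[
    [[0,0,0],0,72],
    [[0,0,0],0,72],
    [[0,0,0],0,72],
    [[0,0,0],0,72],
    [[0,0,0],0,72],
    [[0,0,0],0,72],
    [[0,0,0],0,72],
    [[0,0,0],0,72],
    [[0,0,0],0,72],
    [[0,0,0],0,72],
    [[0,0,0],0,72],
    [[0,0,0],0,72],
    [[0,0,0],0,72],
    [[0,0,0],0,72],
    [[0,0,0],0,72],
    [[0,0,0],0,72],
    [[0,0,0],0,72],
    [[0,0,0],0,72],
    [[0,0,0],0,72],
    [[0,0,0],0,72],
  ],
)

```text
time: 30.97
position: [0.526, -0.2424, 0.2571]
eef_rot: [-0.0, 0.994, 0.111, -0.0]
contact_force: [-0.4, 0.9, -0.2]
gripper_width: 0.844
```

```bash
python3 - <<'E'
from wr import *
from rig import env
g=lambda c="scene":env.get_image(c)["pixels"][:,:,::-1].copy()
a=cv2.imread("pics/scene_end.png");im=[a]+[g() for _ in range(5)]
for i in range(1,6):
    d=np.abs(im[i].astype(int)-im[i-1])[140:215,165:265].max(2); print(d.max(),(d>20).sum())
w=g("wrist");print(env.get_obs()["time"])
cv2.imwrite("pics/e2.png",np.hstack([cv2.resize(im[-1][110:230,160:360],(500,300),interpolation=cv2.INTER_CUBIC),cv2.resize(w[20:308,120:408],(300,300))]))
E
```

```text
40 11
34 6
35 8
25 1
34 7
31.2667
```

View pics/e2.png

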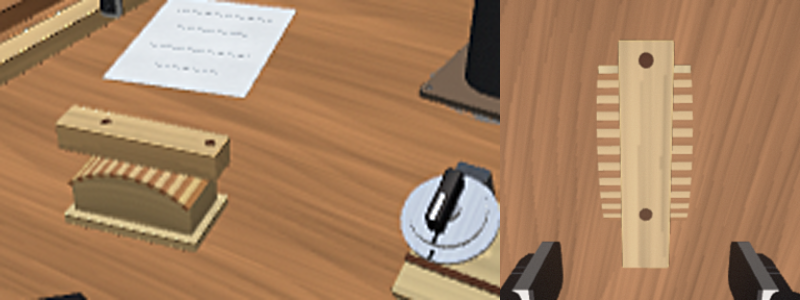

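```bash
python3 -c "
from rig import env
env.job_done()"
```

```text
the job is handed in; nothing more can be done
```

The clamp is loosened to its mark and the batten is balanced on the bending form. I handed the job in at about 31 s of the 64 s allowed; no verdict was reported.

**What I did**
- I gripped the knob's wing, turned it clockwise about 94° until the two marks lined up, and let go.
- I drew the batten about 105 mm endways from under the clamp, regripped it beyond the end of the bed and lifted it clear.
- I set it flat on the bench, regripped it at its centre and lowered it onto the crown until I felt contact.
- I then opened the fingers and raised the gripper about 180 mm clear.

**Last checks**
- **Knob:** in the scene picture the mark is still in line with the plate's mark.
- **Batten:** it lies along the curve, within about 1° of it, and is level to about 0.03 rad by a fit to the wrist picture. It is about 1–2 mm off the crown across the form.
- **Bystanders:** the tape measure, glue bottle and offcut show no change from the first scene picture.

**What disagreed**
- **Centring along the curve:** my form fit puts the batten at the crown, but the slat positions in the wrist view suggest it could be 4–11 mm off. The limit is 18 mm, and its near-level rest suggests only a few millimetres.
- **Batten height:** the wrist fit gave 0.0966 m, just under the 0.097 m limit. The felt contact height implies about 0.103 m, so I took the fit's figure as error.
- **Stillness:** the batten rocked slightly after release. After about 4 s only small pixel flicker was left, which I took as settled.
- **Fingertips:** they appeared about 16–20 mm behind the reported TCP, not 19 mm ahead. My first try at gripping the knob closed on nothing, so I set the grasp heights from the pictures.

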